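# Fit the divider bar in the cold well and hang the first pan

## Task

Get the cold well ready for service: lay the loose metal divider bar across the well so that both its ends sit fully down in the notches of the side rims, then take the lidded pan by its handle and hang it in the front bay, the one nearer the robot, so that one end of its rim rests on the bar and the other on the well's front rim, level and standing still. Lower both gently, do not drop them in, and leave the other things on the table where they are.

Things in the scene. Friction and masses are not known exactly. Their poses are not given: they have to be found in the camera images.
- well: Fixed open steel trough, 394 mm (own x, front to rear) x 268 mm (own y, to its left), rim 112 mm high; dark panel on its front. Origin: centre of its underside. Opening 354 x 220 mm, inner floor 88 mm below the rim; front and rear rims 20 mm wide, side rims 24 mm with a notch each at own x = 0. A seated bar is flush with the rim and leaves two bays, 166 mm along x.
- notch_left (a point): Centre of the floor of the notch in the left (+y) side rim, 96 mm above the table. The notch is open to the inside and above: 16 mm deep, 25 mm wide (along the well's x) at its floor, 36 mm at its mouth with 45 degree lead-ins, 18 mm long in y (110 to 128 mm from the middle).
- notch_right (a point): Centre of the floor of the same notch in the right (-y) side rim, 96 mm above the table.
- front_bay (a point): Centre of the front bay at rim height, 94 mm in front of the well's middle; same axes as the well.
- divider_bar: Loose pale metal bar (inverted channel with closed ends) lying on the table, 250 mm along its own y, 22 mm along x, 16 mm high, about 0.22 kg. Origin: centre of its underside. Either end may go in either notch; seated, its origin is 96 mm above the table, with 3 mm of play at each end.
- pan: Loose steel insert pan with clamped-on lid (it stays on), about 0.44 kg. Rim 176 mm along own y, 108 mm along x, its top 65 mm and its underside 58 mm above the pan's bottom. Body below the rim 160 mm along y (154 at the bottom), 90 mm along x. Origin: centre of its underside; 54 mm above the table when hung by its end rims, own y along the well's x, either way round, anywhere along the well's y.
- pan_handle (a point): Middle of the black bar handle on the pan's lid, 90.5 mm above the pan's underside: 90 mm long along the pan's own y, 11 mm thick along x, 12 mm high, 15 mm clear above the lid.
- timer: Bystander: round kitchen timer, 62 mm across, 44 mm high; origin at the centre of its underside.
- shaker: Bystander: aluminium shaker with a handle, 66 mm across, 106 mm high; origin at the centre of its underside.

How it is judged:
By the outcome, as a careful person would: the job done as asked, in the order asked, and still so for the second after the job is handed in, with the robot touching nothing.
It also fails if it takes over 61 s, if anything falls off the work surface, if the arm or the gripper's body presses on something with over 40 N, if the wrist force passes 120 N, or if a joint passes its speed limit or range.

## Robot

A 7-joint arm with a two-finger parallel gripper is mounted at the origin on a cart in front of the work surface, level with it; the furniture and walls round the work are solid. World frame = base frame: x ahead of the robot, y to its left, z up, the work surface at z = 0. Lengths are in mm, angles in rad, forces in N, time in s.
With the tool pointing down it reaches from about 425 to 825 mm from the base axis. Payload 3.6 kg.
Tool frame: the origin (TCP) lies at the very end of the fingers, on their centre line; the grasp point (between the pads) lies 19 mm behind it; z points along the fingers, y is the line along which they close (so a half turn about z gives the same grasp; the last joint's range is limited). The gripper opens to 85 mm and grips with 20 to 120 N. Pads are 22 mm wide; open, the fingers measure 114 mm over their backs; the gripper's body (76 mm by 85 mm) begins 54 mm behind the grasp point. The pads swing forward as they close: fully open they stand 13 mm farther back than shut.
Start: joints at [1.236, 0.615, -0.013, 1.423, 0.008, 1.103, -0.04], TCP at [197.557, -619.219, 206.997] pointing down, gripper open.
Joint ranges: [-3.12, 3.12], [-0.3, 2.06], [-1.34, 1.32], [0.26, 2.42], [-1.36, 4.5], [0.01, 1.98], [-2.84, 2.84]. Speed limits (rad/s): [2.79, 2.79, 3.14, 3.14, 3.14, 3.14, 3.14].

## Interface

Orientations are given as a rotation vector (axis times angle).
In Python, from workcell import * gives the robot as it stands.
- The arm moves only by the tool drive_tool, never from a script. Its argument "steps" is a list of rows, each an object with "xyz": the shift along the tool's x, y, z in m, a list of three; "turn": the turn about the tool's z in degrees; "gripper": the closure, from -1 (fully open) to 1 (shut). In form: [{"xyz": [tx, ty, tz], "turn": turn, "gripper": gripper}, ...]. A call has exactly 10 rows; each row is the pose to reach, as a shift and turn from the pose commanded when the call began, along the tool's axes at that moment; what a row does not reach only later rows make up. A row lasts 1/8 s, in which the tool goes at most 62.5 mm and 10.7 degrees, less where a joint would pass 70% of its speed; a pose out of reach is approached as far as the arm can. A call with a gripper value outside its range is refused whole. The fingers move at their own pace and stop on an object; "grip_force" is the grip in N (left out, the last holds). Time passes only in rows, so rows that repeat a pose let the fingers close, or fill a call up. It gives the time, the measured TCP pose, the force, the opening and the grip force at its end, in the units of the state.
- read_state(): the state, without advancing time (a new reading comes with each control period).
- grab_frame(name): name is "side" or "top" or "wrist"; returns a dict with "pixels" (400x640x3 uint8, red, green, blue), "fx", "fy", "cx", "cy" (pixels), "T" (4x4, takes a point from camera to world coordinates); the wrist camera has in their place "mount" (4x4, takes a point from camera to tool coordinates, whose origin is the TCP and whose axes are the flange's). Camera axes: x right, y down, z forward; pixel columns grow to the right and rows downward; lengths in mm; the calibration is good to about 2 mm. The wrist camera is an equidistant fisheye: a pixel r from the principal point sees the ray r / f radians off the axis. A picture is of the moment at which its call begins: read the wrist's pose just before it. There is no depth.
- hand_in(): hands the job in; it is judged then, once.
The state is a dict: "time": time; "qpos": joint angles; "joint_velocities": joint speeds; "effort": joint torques, N m; "ee_pos": TCP position; "tool_rot": TCP orientation; "ft_force": force on the tool from outside, world axes, zero at the start; "ft_torque": the same for the moment, N m; "opening": finger opening in mm; "grasp_force": force on a finger pad.
Only numpy, scipy, OpenCV 4.12 (cv2) and the standard library are available. Lean on these libraries where they do the work, as an engineer would, in place of code of your own. Each camera call takes 0.05 s, during which the arm holds its last target. There are 200 camera calls.

## Working session

There is one attempt and no reset: what is moved stays moved. The work goes in short steps, Python scripts to look and compute and a tool call to move; the robot and the scene stay as the last step left them, time stands still between calls to the robot, and variables do not carry over. Pictures are saved under pics/ and viewed, at most 10 in all, crops included, and the job is handed in when it is done.

Besides the shell and the picture viewer there is one more tool, called after "Emit:" by a JSON object that holds its "method" and its "body". drive_tool: Moves the arm, as the interface text tells. Its arguments: {"type":"object","properties":{"steps":{"type":"array"},"grip_force":{"type":"number"}},"required":["steps"]}

```bash
ls; mkdir -p pics; python3 - <<'E'
from workcell import *
import cv2,numpy as np
s=read_state();print(s)
for n in("side","top","wrist"):
    f=grab_frame(n);cv2.imwrite(f"pics/{n}0.png",f["pixels"][:,:,::-1]);print(n,{k:(np.round(v,4).tolist() if k!="pixels" else 0) for k,v in f.items()})
E
```

```text
pics
{'time': 0.0, 'qpos': array([ 1.23554381,  0.61590037, -0.01261409,  1.42495676,  0.00809553,
        1.10338297, -0.04040562]), 'joint_velocities': array([-7.39404578e-04,  2.75343907e-05, -1.55034916e-03,  1.91856791e-03,
       -1.23579115e-03,  7.74711203e-04,  4.52293835e-04]), 'effort': array([ 6.76558520e-04, -4.69205475e+01,  2.59320159e-01, -1.71028358e+01,
        1.00210507e-02,  9.72977083e-03, -1.90470082e-06]), 'ee_pos': array([ 197.26498356, -618.45225429,  205.83129265]), 'tool_rot': array([-3.10168745e+00, -4.82758565e-01,  6.82176583e-04]), 'ft_force': array([-0.14947812,  0.67037804,  0.36040444]), 'ft_torque': array([-0.00098458,  0.06630154,  0.00788811]), 'grasp_force': 0.0, 'opening': 85.57525937048914}
side {'pixels': 0, 'fx': 429.7189, 'fy': 429.7189, 'cx': 316.9364, 'cy': 201.2359, 'T': [[-0.9996, 0.023, -0.0185, 614.3526], [0.0272, 0.4731, -0.8806, 961.9994], [-0.0115, -0.8807, -0.4735, 616.5675], [0.0, 0.0, 0.0, 1.0]]}
top {'pixels': 0, 'fx': 448.766, 'fy': 448.766, 'cx': 324.98, 'cy': 201.3697, 'T': [[0.0019, -0.998, 0.0625, 528.0096], [-0.9999, -0.0012, 0.0108, -12.2968], [-0.0107, -0.0626, -0.998, 1274.3525], [0.0, 0.0, 0.0, 1.0]]}
wrist {'pixels': 0, 'fx': 309.7069, 'fy': 309.7069, 'cx': 322.0529, 'cy': 198.6274, 'mount': [[0.0011, -0.9648, -0.263, 66.5566], [1.0, 0.001, 0.0005, 1.3321], [-0.0002, -0.263, 0.9648, -167.9183], [0.0, 0.0, 0.0, 1.0]]}
```

View pics/top0.png

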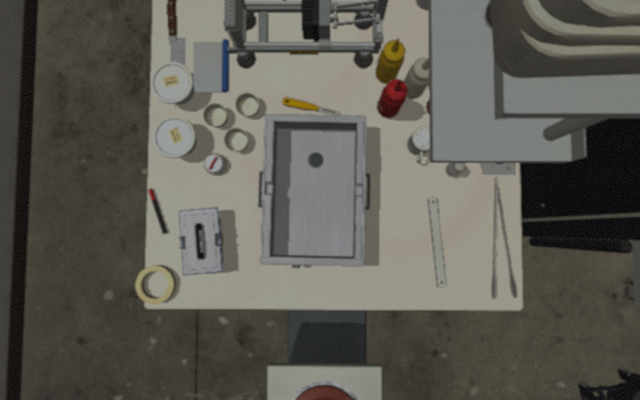

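View pics/side0.png

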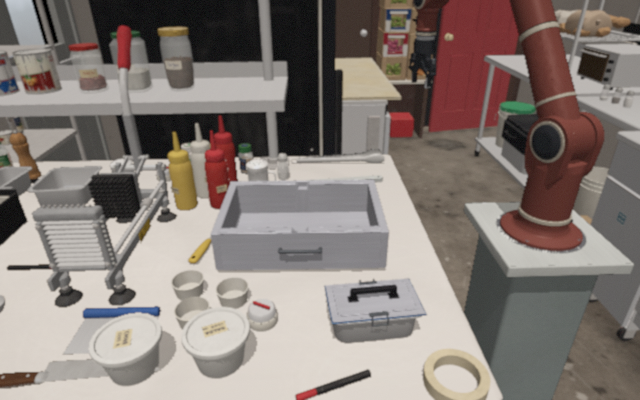

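The top view shows the well at cols 262–366, rows 115–265, the bar at (428–446, 197–286), the pan at (180–222, 208–274) with its dark handle near (201,241), the timer at (214,163) and the shaker at about (422,140). The side view confirms the pan is lidded, upright, with its handle at (373,293).

```bash
cat > h.py <<'E'
import cv2,numpy as np
from scipy.spatial.transform import Rotation as R
from workcell import *
def ray(f,uv,tool=None):
    """camera centre and unit rays in world"""
    uv=np.atleast_2d(np.array(uv,float)); x=(uv[:,0]-f["cx"])/f["fx"]; y=(uv[:,1]-f["cy"])/f["fy"]
    if "mount" in f:
        r=np.hypot(x,y)+1e-12; d=np.c_[np.sin(r)*x/r,np.sin(r)*y/r,np.cos(r)]; T=tool@f["mount"]
    else: d=np.c_[x,y,np.ones(len(x))]; T=np.array(f["T"])
    return T[:3,3],d@T[:3,:3].T
def onz(f,uv,z,tool=None):
    c,d=ray(f,uv,tool); return (c+d*((z-c[2])/d[:,2])[:,None])[:,:2]
def toolT(s):
    T=np.eye(4);T[:3,:3]=R.from_rotvec(s["tool_rot"]).as_matrix();T[:3,3]=s["ee_pos"];return T
def rect(p):
    (c,(w,h),a)=cv2.minAreaRect(np.float32(p)); 
    if w<h: w,h,a=h,w,a+90
    return np.round(c,1),np.round([w,h],1),round((a+90)%180-90,2)   # long-axis angle from world x
E
python3 - <<'E'
from h import *
f=grab_frame("top");im=f["pixels"];hsv=cv2.cvtColor(im,cv2.COLOR_RGB2HSV)
print("table,bar,wellrim,panlid,handle",[hsv[r,c].tolist() for r,c in[(280,400),(240,437),(190,267),(215,200),(241,201)]])
b=im[:,:,0].astype(int)-im[:,:,2]
print("r-b row240 cols 425-450",b[240,425:450].tolist())
grey=(b<12).astype(np.uint8)
def big(m,x0,y0,x1,y1):
    k=np.zeros_like(m);k[y0:y1,x0:x1]=m[y0:y1,x0:x1]
    cs=cv2.findContours(k,cv2.RETR_EXTERNAL,cv2.CHAIN_APPROX_NONE)[0];return max(cs,key=cv2.contourArea)[:,0]
for n,box,z in[("bar",(420,190,455,295),16),("pan",(172,200,230,282),65),("well",(255,110,375,268),112)]:
    c=big(grey,*box);print(n,c.min(0),c.max(0),rect(onz(f,c,z)))
dark=(hsv[:,:,2]<70).astype(np.uint8)
c=big(dark,190,215,212,268);print("handle",c.min(0),c.max(0),rect(onz(f,c,96)))
v=np.vstack
big_=[cv2.resize(im[190:295,y:y+130],None,fx=4,fy=4,interpolation=cv2.INTER_CUBIC) for y in(390,150)]
cv2.imwrite("pics/crop.png",cv2.resize(np.hstack([im[185:295,395:475],im[185:295,165:245]]),None,fx=4,fy=4)[:,:,::-1])
cv2.imwrite("pics/mask.png",cv2.resize(grey*255,None,fx=1,fy=1))
E
```

```text
table,bar,wellrim,panlid,handle [[30, 27, 153], [34, 14, 141], [90, 9, 117], [128, 7, 146], [150, 8, 91]]
r-b row240 cols 425-450 [19, 19, 18, 17, 19, 18, 16, 9, 5, 7, 8, 8, 7, 9, 7, 10, 15, 15, 21, 19, 19, 20, 21, 17, 19]
bar [427 197] [446 286] (array([ 495.6, -309.9]), array([249.3,  29.4]), 5.62)
pan [175 204] [229 275] (array([502.9, 331.7]), array([192.6, 143.4]), 2.32)
well [258 110] [374 267] (array([636.5,  23.8]), array([410.1, 301.9]), -0.06)
handle [196 224] [204 258] (array([497.4, 329.6]), array([90.3, 18.7]), 5.19)
```

View pics/mask.png

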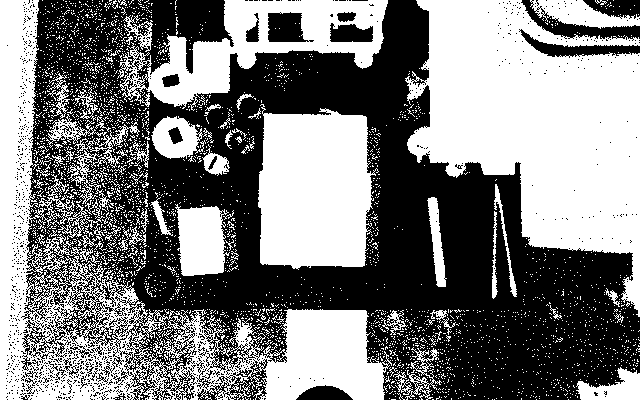

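The mask isolates the bar, pan and well cleanly: bar (427–446, 197–286), pan near (201,240), well (260–368, 113–266). Next I move above the bar for a wrist view.

Emit:
{"method": "drive_tool", "body": {"steps": [{"xyz":[0.02,-0.011,0],"turn":2,"gripper":-1},{"xyz":[0.065,-0.035,0],"turn":4,"gripper":-1},{"xyz":[0.118,-0.063,0],"turn":6,"gripper":-1},{"xyz":[0.171,-0.092,0],"turn":8,"gripper":-1},{"xyz":[0.224,-0.12,0],"turn":10,"gripper":-1},{"xyz":[0.277,-0.149,0],"turn":12,"gripper":-1},{"xyz":[0.33,-0.177,0],"turn":12,"gripper":-1},{"xyz":[0.365,-0.196,0],"turn":12,"gripper":-1},{"xyz":[0.378,-0.203,0],"turn":12,"gripper":-1},{"xyz":[0.378,-0.203,0],"turn":12,"gripper":-1}]}}

```text
time: 1.45
ee_pos: [495.7, -311.1, 206.8]
tool_rot: [3.137, 0.157, -0.001]
ft_force: [-0.5, -0.5, -1.0]
opening: 85.4
grasp_force: 0.0
```

```bash
python3 - <<'E'
from h import *
s=read_state();f=grab_frame("wrist");im=f["pixels"];T=toolT(s);np.save("w1.npy",im)
print(s["time"],s["ee_pos"],T[:3,:3].round(4).tolist(),s["qpos"])
cv2.imwrite("pics/w1.png",im[:,:,::-1])
E
```

```text
1.45 [ 495.69984624 -311.1438117   206.81783778] [[0.995, 0.0999, -0.0008], [0.0999, -0.995, -0.0004], [-0.0009, 0.0003, -1.0]] [ 0.51475057  0.51258599  0.01261973  1.61945453 -0.00643779  1.01014562
 -0.94150482]
```

View pics/w1.png

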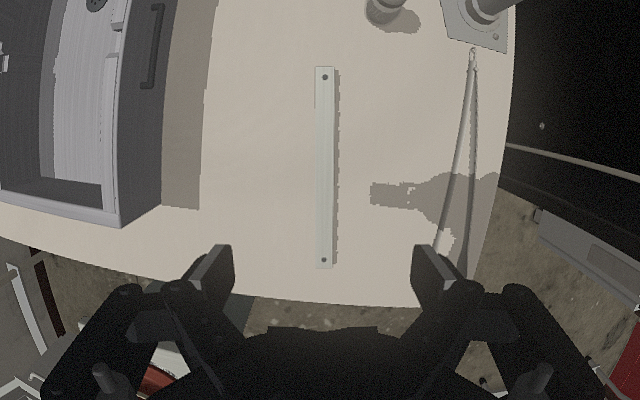

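The wrist view shows the bar at cols 315–333, rows 66–268, with its shadow to the right and holes at (325,77) and (324,260). I'll measure it at z=16.

```bash
python3 - <<'E'
from h import *
s=read_state();f=grab_frame("wrist");im=f["pixels"];T=toolT(s)
b=im[:,:,0].astype(int)-im[:,:,2]
print(b[160,305:345].tolist(), im[160,305:345,0].tolist())
m=np.zeros(b.shape,np.uint8);m[50:285,300:350]=((cv2.GaussianBlur(im,(3,3),0)[:,:,0].astype(int)-cv2.GaussianBlur(im,(3,3),0)[:,:,2]<10)&(im[:,:,0]>130))[50:285,300:350]
cs=cv2.findContours(m,cv2.RETR_EXTERNAL,cv2.CHAIN_APPROX_NONE)[0];c=max(cs,key=cv2.contourArea)[:,0]
print(c.min(0),c.max(0));r=rect(onz(f,c,16,T));print(r)
print("hole mid",onz(f,[(325,77),(324,260)],16,T))
tip=T[:3,3];d=np.array([*r[0],0])-tip;print("tool shift mm",T[:3,:3].T@d,"toolx angle",np.degrees(np.arctan2(T[1,0],T[0,0])))
E
```

```text
[18, 18, 18, 20, 18, 17, 19, 19, 16, 10, 9, 10, 9, 10, 9, 9, 9, 12, 10, 11, 8, 10, 10, 10, 10, 10, 11, 10, 15, 16, 12, 16, 19, 16, 19, 17, 18, 19, 19, 17] [180, 178, 179, 179, 178, 179, 181, 173, 153, 181, 176, 172, 176, 176, 173, 176, 173, 176, 177, 174, 172, 174, 172, 174, 172, 177, 183, 144, 123, 135, 134, 126, 176, 182, 179, 177, 178, 179, 177, 179]
[314 109] [332 153]
(array([ 544.9, -311.7]), array([52.1, 20.1]), 13.53)
hole mid [[ 606.65407933 -306.69102866]
 [ 382.22860822 -327.97476316]]
tool shift mm [ 50.56144209   3.62223868 206.81109212] toolx angle 5.571684735752
```

```bash
python3 - <<'E'
from h import *
s=read_state();f=grab_frame("wrist");im=cv2.GaussianBlur(f["pixels"],(5,5),0);T=toolT(s)
b=im[:,:,0].astype(int)-im[:,:,2]
m=np.zeros(b.shape,np.uint8);m[50:285,300:350]=((b<14)&(im[:,:,0]>150))[50:285,300:350]
cs=cv2.findContours(m,cv2.RETR_EXTERNAL,cv2.CHAIN_APPROX_NONE)[0];c=max(cs,key=cv2.contourArea)[:,0]
r=rect(onz(f,c,16,T));print(c.min(0),c.max(0),r)
for y in(90,130,160,200,240): x=np.where(m[y])[0];print(y,x.min(),x.max(),onz(f,[((x.min()+x.max())/2,y)],16,T))
t=grab_frame("top");tb=cv2.GaussianBlur(t["pixels"],(3,3),0)
for y in(210,240,270): print(y,tb[y,424:450].astype(int).sum(1).tolist(),(tb[y,424:450,0].astype(int)-tb[y,424:450,2]).tolist())
d=np.array([*r[0],0])-T[:3,3];print("tool shift mm",T[:3,:3].T@d)
E
```

```text
[312  64] [332 266] (array([ 496.8, -315.2]), array([249.7,  22.7]), 5.74)
90 313 331 [[ 590.61156166 -305.76175087]]
130 313 331 [[ 544.41739656 -310.23577522]]
160 313 331 [[ 509.49114206 -313.61802229]]
200 313 330 [[ 461.19377294 -317.69040618]]
240 314 330 [[ 409.3807713  -323.31064946]]
210 [470, 473, 468, 446, 402, 374, 392, 427, 444, 447, 449, 446, 423, 386, 373, 406, 446, 463, 466, 468, 469, 468, 468, 469, 469, 468] [16, 16, 17, 16, 13, 10, 8, 7, 8, 8, 9, 9, 8, 10, 12, 14, 16, 17, 19, 18, 19, 18, 17, 17, 17, 18]
240 [462, 460, 458, 458, 458, 456, 436, 390, 353, 368, 411, 434, 437, 437, 436, 426, 404, 392, 409, 436, 449, 454, 456, 447, 419, 372] [19, 20, 20, 20, 21, 20, 19, 16, 11, 8, 8, 9, 9, 9, 9, 8, 10, 13, 18, 20, 19, 20, 20, 20, 19, 16]
270 [468, 469, 471, 473, 472, 469, 469, 469, 469, 457, 419, 384, 391, 428, 448, 446, 440, 443, 438, 421, 408, 420, 449, 468, 471, 471] [16, 17, 16, 17, 17, 17, 17, 17, 17, 17, 14, 11, 7, 6, 7, 9, 9, 9, 8, 9, 11, 13, 16, 18, 18, 18]
tool shift mm [  3.00166636   1.68080486 206.91960322]
```

Emit:
{"method": "drive_tool", "body": {"steps": [{"xyz":[0.003,0.002,0.03],"turn":0,"gripper":-1},{"xyz":[0.003,0.002,0.085],"turn":0,"gripper":-0.4},{"xyz":[0.003,0.002,0.14],"turn":0,"gripper":-0.2},{"xyz":[0.003,0.002,0.18],"turn":0,"gripper":-0.2},{"xyz":[0.003,0.002,0.198],"turn":0,"gripper":-0.2},{"xyz":[0.003,0.002,0.205],"turn":0,"gripper":-0.1},{"xyz":[0.003,0.002,0.205],"turn":0,"gripper":0.2},{"xyz":[0.003,0.002,0.205],"turn":0,"gripper":0.6},{"xyz":[0.003,0.002,0.205],"turn":0,"gripper":1},{"xyz":[0.003,0.002,0.205],"turn":0,"gripper":1}], "grip_force": 40}}

```text
time: 2.9
ee_pos: [499.5, -312.8, 2.7]
tool_rot: [3.137, 0.156, 0.002]
ft_force: [0.0, 0.1, -0.3]
opening: -0.0
grasp_force: 0.0
```

```bash
python3 - <<'E'
from h import *
s=read_state();f=grab_frame("wrist");im=f["pixels"]
print(s["ee_pos"],s["opening"],s["grasp_force"])
cv2.imwrite("pics/w2.png",im[:,:,::-1])
E
```

```text
[ 499.54122899 -312.7740369     2.69742016] -0.00020418049260486035 0.0
```

View pics/w2.png

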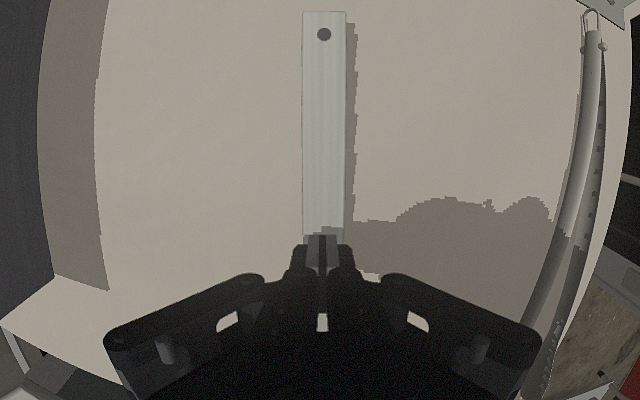

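The fingers shut on nothing: they look closed above the bar, which is undisturbed (cols 302–347, finger tips at about row 235). I'll check where the fingertips project.

```bash
python3 - <<'E'
from h import *
s=read_state();f=grab_frame("wrist");im=f["pixels"]
M=np.linalg.inv(f["mount"])
for p in[(11,0,0),(11,0,-7),(11,0,-13),(11,0,-19),(11,0,-30),(11,11,0),(11,11,-13),(11,20,-13),(11,20,0)]:
    q=M[:3,:3]@p+M[:3,3];th=np.arctan2(np.hypot(q[0],q[1]),q[2]);k=th/np.hypot(q[0],q[1])
    print(p,np.round([f["cx"]+f["fx"]*k*q[0],f["cy"]+f["fy"]*k*q[1]],1))
cv2.imwrite("pics/w3.png",cv2.resize(np.clip(im[200:340,240:400].astype(int)*2,0,255).astype(np.uint8),None,fx=4,fy=4,interpolation=cv2.INTER_CUBIC)[:,:,::-1])
E
```

```text
(11, 0, 0) [319.6 215.6]
(11, 0, -7) [319.5 219.6]
(11, 0, -13) [319.4 223.3]
(11, 0, -19) [319.3 227.3]
(11, 0, -30) [319.1 235.3]
(11, 11, 0) [338.9 215.6]
(11, 11, -13) [340.1 223.3]
(11, 20, -13) [356.9 223.3]
(11, 20, 0) [354.5 215.6]
```

View pics/w3.png

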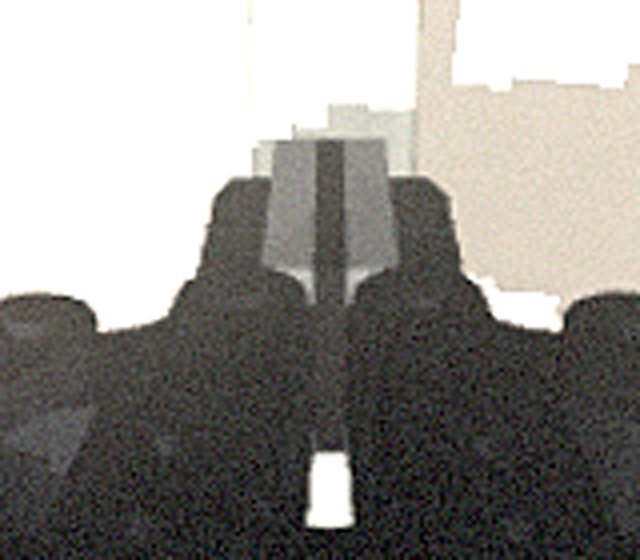

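Emit:
{"method": "drive_tool", "body": {"steps": [{"xyz":[0,0,0],"turn":0,"gripper":0},{"xyz":[0,0,0],"turn":0,"gripper":0},{"xyz":[0,0,0],"turn":0,"gripper":0},{"xyz":[0,0,0.004],"turn":0,"gripper":0},{"xyz":[0,0,0.008],"turn":0,"gripper":0},{"xyz":[0,0,0.011],"turn":0,"gripper":0},{"xyz":[0,0,0.013],"turn":0,"gripper":0},{"xyz":[0,0,0.014],"turn":0,"gripper":0},{"xyz":[0,0,0.015],"turn":0,"gripper":0},{"xyz":[0,0,0.015],"turn":0,"gripper":0}]}}

```text
time: 4.25
ee_pos: [499.2, -312.6, -13.0]
tool_rot: [3.138, 0.156, 0.0]
ft_force: [0.7, -0.6, -0.4]
opening: 42.7
grasp_force: 0.0
```

```bash
python3 - <<'E'
from h import *
s=read_state();f=grab_frame("wrist");im=f["pixels"]
print(s["ee_pos"],s["opening"],s["ft_force"])
cv2.imwrite("pics/w4.png",cv2.resize(np.clip(im[180:330,230:410].astype(int)*2,0,255).astype(np.uint8),None,fx=4,fy=4,interpolation=cv2.INTER_CUBIC)[:,:,::-1])
E
```

```text
[ 499.19155002 -312.64067845  -12.95389245] 42.71684627233959 [ 0.66754988 -0.64225729 -0.35414452]
```

View pics/w4.png

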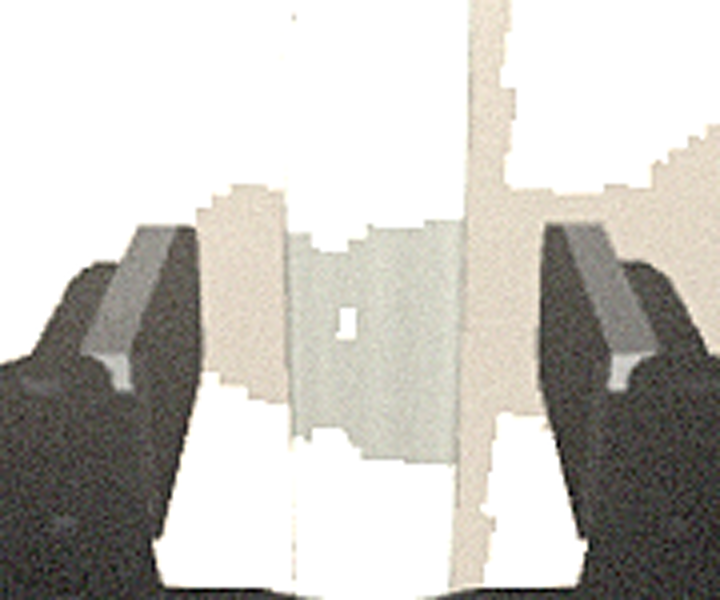

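Confirmed: the pads straddle the bar (tips at crop (195,225) and (543,225)), and the real fingertips end about 29 mm behind the reported TCP, so I'll use that offset from here on.

Emit:
{"method": "drive_tool", "body": {"steps": [{"xyz":[0,0,0.004],"turn":0,"gripper":0},{"xyz":[0,0,0.007],"turn":0,"gripper":0},{"xyz":[0,0,0.009],"turn":0,"gripper":0},{"xyz":[0,0,0.01],"turn":0,"gripper":0},{"xyz":[0,0,0.01],"turn":0,"gripper":0.2},{"xyz":[0,0,0.01],"turn":0,"gripper":0.4},{"xyz":[0,0,0.01],"turn":0,"gripper":0.6},{"xyz":[0,0,0.01],"turn":0,"gripper":1},{"xyz":[0,0,0.01],"turn":0,"gripper":1},{"xyz":[0,0,0.01],"turn":0,"gripper":1}], "grip_force": 40}}

```text
time: 5.55
ee_pos: [499.3, -312.7, -22.7]
tool_rot: [3.137, 0.156, 0.001]
ft_force: [-0.8, 1.1, 3.2]
opening: 20.9
grasp_force: 40.4
```

Emit:
{"method": "drive_tool", "body": {"steps": [{"xyz":[0,0,-0.015],"turn":0,"gripper":1},{"xyz":[0,0,-0.05],"turn":0,"gripper":1},{"xyz":[0,0,-0.095],"turn":0,"gripper":1},{"xyz":[0.008,-0.016,-0.14],"turn":-6,"gripper":1},{"xyz":[0.025,-0.048,-0.17],"turn":-14,"gripper":1},{"xyz":[0.045,-0.087,-0.18],"turn":-23,"gripper":1},{"xyz":[0.067,-0.129,-0.18],"turn":-33,"gripper":1},{"xyz":[0.09,-0.172,-0.18],"turn":-43,"gripper":1},{"xyz":[0.112,-0.215,-0.18],"turn":-53,"gripper":1},{"xyz":[0.134,-0.257,-0.18],"turn":-63,"gripper":1}], "grip_force": 60}}

```text
time: 6.8
ee_pos: [606.7, -42.2, 157.1]
tool_rot: [-2.589, -1.78, 0.002]
ft_force: [-0.5, -0.3, -1.5]
opening: 20.7
grasp_force: 59.0
```

Emit:
{"method": "drive_tool", "body": {"steps": [{"xyz":[0.02,0,0],"turn":-7,"gripper":1},{"xyz":[0.045,0,0],"turn":-14,"gripper":1},{"xyz":[0.065,0,0],"turn":-19,"gripper":1},{"xyz":[0.072,0,0],"turn":-21,"gripper":1},{"xyz":[0.073,0,0],"turn":-21.4,"gripper":1},{"xyz":[0.073,0,0],"turn":-21.4,"gripper":1},{"xyz":[0.073,0,0],"turn":-21.4,"gripper":1},{"xyz":[0.073,0,0],"turn":-21.4,"gripper":1},{"xyz":[0.073,0,0],"turn":-21.4,"gripper":1},{"xyz":[0.073,0,0],"turn":-21.4,"gripper":1}]}}

```text
time: 8.05
ee_pos: [633.5, 24.4, 157.1]
tool_rot: [-2.22, -2.223, -0.0]
ft_force: [-0.2, -0.1, -1.7]
opening: 20.2
grasp_force: 59.0
```

```bash
python3 - <<'E'
from h import *
s=read_state();f=grab_frame("wrist");im=f["pixels"];np.save("w5.npy",im);np.save("T5.npy",toolT(s))
print(s["ee_pos"],s["opening"],s["qpos"])
cv2.imwrite("pics/w5.png",im[:,:,::-1])
E
```

```text
[633.49823751  24.3568387  157.06576296] 20.245653526294657 [ 0.15365397  0.66391222 -0.39207981  1.52874073  0.28255522  1.00528676
 -0.31402214]
```

View pics/w5.png

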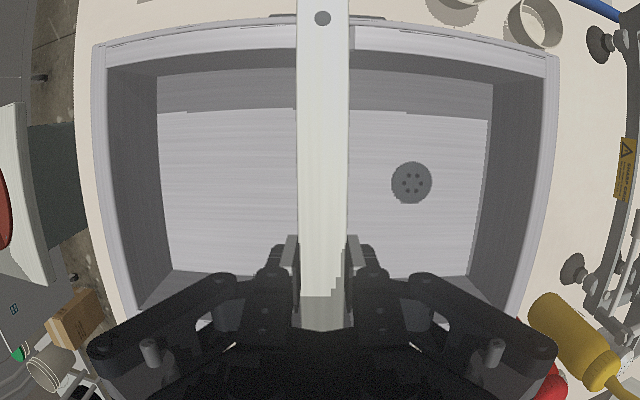

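The wrist view shows the bar held straight over the well (cols 298–350, hole at (323,18)). The well opening's front inner edge is near col 107–140, the rear inner edge near col 515–547, and the left rim at rows 20–70. Now I'll measure the well's pose from those rim edges.

```bash
python3 - <<'E'
from h import *
im=np.load("w5.npy");T=np.load("T5.npy");f=grab_frame("wrist")
g=cv2.GaussianBlur(im,(3,3),0).astype(int).sum(2)
print("row120 L",g[120,96:130].tolist());print("row120 R",g[120,520:560].tolist())
print("col200",g[30:100,200].tolist());print("col450",g[30:100,450].tolist())
# bar hole and bar edges in tool frame at tool z=-38.7
c=f["mount"][:3,3]
def tool_at(uv,zt):
    cc,d=ray(f,uv,np.eye(4));return (cc+d*((zt-cc[2])/d[:,2])[:,None])[:,:2]
p=g[5:32,310:336];ys,xs=np.where(p<p.max()-150);print("hole px",xs.mean()+310,ys.mean()+5,len(xs))
print("hole tool",tool_at([(xs.mean()+310,ys.mean()+5)],-38.7))
for r in(40,80,150,200):print("bar row",r,g[r,290:304].tolist(),g[r,342:358].tolist())
E
```

```text
row120 L [525, 521, 517, 520, 518, 514, 518, 516, 498, 465, 415, 341, 278, 254, 259, 262, 258, 252, 253, 256, 255, 255, 256, 258, 256, 256, 257, 254, 248, 249, 254, 257, 257, 255]
row120 R [256, 257, 258, 260, 261, 260, 259, 265, 268, 266, 267, 267, 263, 260, 261, 261, 264, 270, 268, 262, 272, 323, 399, 458, 495, 518, 522, 519, 517, 523, 526, 523, 523, 527, 522, 519, 508, 516, 568, 601]
col200 [461, 533, 564, 559, 555, 552, 551, 550, 554, 559, 559, 553, 547, 547, 546, 540, 535, 535, 535, 537, 546, 545, 488, 376, 295, 278, 281, 281, 278, 279, 280, 283, 282, 282, 279, 274, 274, 275, 276, 276, 281, 308, 351, 377, 380, 380, 383, 383, 379, 375, 374, 375, 376, 376, 373, 373, 374, 374, 374, 374, 378, 384, 385, 383, 379, 376, 375, 379, 380, 380]
col450 [521, 526, 525, 520, 472, 427, 425, 450, 523, 565, 556, 553, 553, 555, 561, 564, 562, 557, 553, 551, 548, 544, 537, 530, 531, 538, 547, 541, 455, 328, 276, 279, 279, 279, 279, 280, 279, 279, 278, 277, 279, 277, 275, 272, 272, 276, 283, 314, 362, 379, 374, 379, 385, 385, 377, 374, 374, 375, 376, 376, 375, 380, 381, 374, 370, 374, 380, 382, 383, 384]
hole px 322.2089552238806 18.01492537313433 201
hole tool [[107.66394257   0.40610513]]
bar row 40 [584, 583, 581, 585, 585, 550, 523, 567, 616, 624, 622, 623, 625, 625] [620, 623, 625, 628, 628, 599, 536, 480, 460, 458, 455, 451, 484, 550, 586, 586]
bar row 80 [387, 385, 384, 384, 386, 417, 499, 586, 621, 622, 619, 619, 619, 619] [619, 619, 620, 624, 626, 603, 528, 435, 388, 385, 390, 392, 394, 392, 389, 392]
bar row 150 [515, 512, 510, 511, 510, 491, 487, 544, 602, 618, 616, 612, 614, 615] [619, 620, 623, 626, 603, 540, 488, 497, 517, 520, 518, 519, 522, 525, 525, 523]
bar row 200 [525, 526, 525, 523, 524, 527, 501, 492, 552, 604, 609, 605, 602, 602] [620, 624, 624, 599, 536, 486, 500, 525, 526, 525, 525, 525, 524, 525, 526, 527]
```

```bash
python3 - <<'E'
from h import *
im=np.load("w5.npy");T=np.load("T5.npy");f=grab_frame("wrist")
g=cv2.GaussianBlur(im,(3,3),0).astype(float).sum(2)
def cross(v,th,i0,fall):   # first subpixel crossing
    for i in range(len(v)-1):
        if (v[i]>=th>v[i+1]) if fall else (v[i]<th<=v[i+1]): return i0+i+(v[i]-th)/(v[i]-v[i+1])
F=[(cross(g[r,98:160],400,98,True),r) for r in range(90,260,5)]
B=[(cross(g[r,475:560],400,475,False),r) for r in range(90,260,5)]
L=[(c,cross(g[45:90,c],410,45,True)) for c in list(range(140,285,6))+list(range(365,520,6))]
def fit(P,z=112):
    p=onz(f,[q for q in P if None not in q],z,T).astype(np.float32);vx,vy,x0,y0=cv2.fitLine(p,cv2.DIST_HUBER,0,.01,.01).ravel()
    n=np.array([-vy,vx]);return (x0,y0),(vx,vy),np.abs((p-[x0,y0])@n).max(),len(p)
res=[fit(F),fit(B),fit(L)]
for n,r in zip("FBL",res):print(n,np.round(r[0],1),"angle",round(np.degrees(np.arctan2(r[1][1],r[1][0]))%180,2),"maxres",round(float(r[2]),2),r[3])
def xat(r,y):return r[0][0]+(y-r[0][1])*r[1][0]/r[1][1]
xf,xb=xat(res[0],24),xat(res[1],24);print("xf,xb at y24",xf,xb,xb-xf,"cx",(xf+xb)/2)
l=res[2];print("left inner y at cx",l[0][1]+((xf+xb)/2-l[0][0])*l[1][1]/l[1][0])
# bar in tool frame and in world
def tool_at(uv,zt):
    cc,d=ray(f,uv,np.eye(4));return (cc+d*((zt-cc[2])/d[:,2])[:,None])[:,:2]
E=[];
for r in range(40,221,20):
    e=[cross(g[r,285:310],565,285,False),cross(g[r,335:362],565,335,True)]
    if None in e: continue
    E.append(np.r_[tool_at([(e[0],r)],-38.7)[0],tool_at([(e[1],r)],-38.7)[0]])
print(np.round(E,1))
# top camera cross-check on the well's outer sides
t=grab_frame("top");tg=cv2.GaussianBlur(t["pixels"],(3,3),0);b=tg[:,:,0].astype(int)-tg[:,:,2]
for r in(140,160,220,240):
    w=np.where(b[r,250:380]<11)[0]+250;print("top row",r,w.min(),w.max(),onz(t,[(w.min(),r),(w.max(),r)],112).round(1).tolist())
print(tg[230,255:285].astype(int).sum(1).tolist(),tg[230,350:375].astype(int).sum(1).tolist())
E
```

```text
F [458.2  63.9] angle 88.89 maxres 0.09 34
B [813.   54.8] angle 88.99 maxres 0.08 34
L [634.6 137.6] angle 178.94 maxres 18.12 51
xf,xb at y24 457.3781 812.47516 355.09705 cx 634.92664
left inner y at cx 137.54863
[[ 97.9 -10.   97.9  10.9]
 [ 89.1 -10.   89.1  10.8]
 [ 80.5 -10.   80.6  10.8]
 [ 72.1 -10.   72.1  10.8]
 [ 63.8 -10.   63.8  10.8]
 [ 55.4  -9.9  55.4  10.7]
 [ 46.9  -9.9  46.9  10.7]
 [ 38.3 -10.   38.3  10.8]
 [ 29.4  -9.9  29.4  10.6]
 [ 20.2  -9.9  20.3  10.7]]
top row 140 263 366 [[761.9, 163.1], [761.8, -106.7]]
top row 160 263 366 [[709.0, 162.5], [709.1, -106.5]]
top row 220 261 365 [[552.3, 166.0], [552.7, -103.3]]
top row 240 261 365 [[500.6, 165.5], [501.2, -103.2]]
[482, 483, 482, 480, 469, 444, 411, 399, 415, 434, 440, 438, 433, 417, 376, 303, 225, 182, 193, 232, 265, 275, 275, 274, 276, 279, 281, 279, 275, 273] [111, 142, 182, 210, 245, 306, 369, 405, 413, 407, 394, 386, 392, 390, 359, 324, 313, 315, 318, 318, 319, 321, 323, 322, 322]
```

Emit:
{"method": "drive_tool", "body": {"steps": [{"xyz":[0.003,0.0005,0.01],"turn":0.5,"gripper":1},{"xyz":[0.006,0.001,0.025],"turn":1.1,"gripper":1},{"xyz":[0.0076,0.0012,0.04],"turn":1.1,"gripper":1},{"xyz":[0.0076,0.0012,0.05],"turn":1.1,"gripper":1},{"xyz":[0.0076,0.0012,0.056],"turn":1.1,"gripper":1},{"xyz":[0.0076,0.0012,0.058],"turn":1.1,"gripper":1},{"xyz":[0.0076,0.0012,0.058],"turn":1.1,"gripper":1},{"xyz":[0.0076,0.0012,0.058],"turn":1.1,"gripper":1},{"xyz":[0.0076,0.0012,0.058],"turn":1.1,"gripper":1},{"xyz":[0.0076,0.0012,0.058],"turn":1.1,"gripper":1}]}}

```text
time: 9.5
ee_pos: [634.8, 32.1, 99.3]
tool_rot: [2.241, 2.202, 0.001]
ft_force: [-0.3, 0.3, -1.4]
opening: 20.4
grasp_force: 59.0
```

```bash
cat >> h.py <<'E'
def cross(v,th,i0,fall):   # first subpixel crossing
    for i in range(len(v)-1):
        if (v[i]>=th>v[i+1]) if fall else (v[i]<th<=v[i+1]): return i0+i+(v[i]-th)/(v[i]-v[i+1])
def tool_at(f,uv,zt):
    cc,d=ray(f,uv,np.eye(4));return (cc+d*((zt-cc[2])/d[:,2])[:,None])[:,:2]
E
python3 - <<'E'
from h import *
s=read_state();f=grab_frame("wrist");im=f["pixels"];T=toolT(s);np.save("w6.npy",im)
g=cv2.GaussianBlur(im,(3,3),0).astype(float).sum(2)
print(s["ee_pos"],"toolx",np.degrees(np.arctan2(T[1,0],T[0,0])),s["ft_force"])
for r in(20,60,100,140,180):
    v=g[r];print(r,"L",v[20:150:6].astype(int).tolist(),"R",v[500:636:6].astype(int).tolist())
for r in(60,100,140,180):print("bar",r,tool_at(f,[(cross(g[r,280:312],500,280,False) or 0,r),(cross(g[r,335:370],500,335,True) or 0,r)],-38).round(1).tolist())
print("col200",g[0:70:2,200].astype(int).tolist());print("col440",g[0:70:2,440].astype(int).tolist());print("col322",g[0:40:2,322].astype(int).tolist())
cv2.imwrite("pics/w6.png",im[:,:,::-1])
E
```

```text
[634.8093766   32.05734515  99.27095499] toolx 88.99980272581061 [-0.32131932  0.26128343 -1.35433195]
20 L [259, 229, 218, 216, 482, 573, 576, 574, 573, 576, 575, 575, 574, 572, 573, 577, 575, 577, 550, 493, 457, 472] R [504, 499, 534, 582, 578, 414, 286, 282, 283, 347, 560, 556, 311, 304, 308, 294, 585, 583, 582, 550, 195, 573, 582]
60 L [250, 210, 205, 258, 495, 499, 501, 513, 505, 506, 505, 500, 495, 496, 512, 512, 424, 286, 252, 258, 256, 259] R [257, 263, 254, 285, 423, 519, 514, 508, 508, 516, 516, 515, 519, 520, 511, 502, 494, 502, 585, 583, 583, 456, 541]
100 L [253, 218, 214, 328, 501, 499, 237, 231, 230, 228, 229, 225, 223, 221, 225, 224, 222, 235, 353, 352, 351, 357] R [350, 353, 354, 361, 238, 236, 233, 233, 235, 239, 234, 240, 244, 232, 248, 385, 496, 505, 587, 585, 590, 587, 585]
140 L [169, 167, 168, 172, 504, 496, 368, 231, 230, 227, 224, 228, 233, 221, 234, 232, 235, 243, 499, 493, 497, 498] R [495, 495, 504, 325, 244, 245, 236, 240, 239, 237, 242, 240, 242, 245, 244, 473, 507, 490, 585, 587, 585, 585, 587]
180 L [169, 161, 164, 166, 209, 508, 499, 272, 225, 217, 218, 229, 233, 233, 226, 237, 233, 234, 268, 497, 496, 496] R [494, 494, 348, 248, 247, 242, 242, 241, 242, 238, 241, 244, 242, 249, 431, 507, 498, 580, 586, 580, 587, 586, 589]
bar 60 [[89.2, -10.2], [89.3, 11.0]]
bar 100 [[72.2, -10.2], [72.2, 11.1]]
bar 140 [[55.3, -10.3], [55.3, 11.2]]
bar 180 [[38.1, -10.6], [38.2, 11.5]]
col200 [584, 581, 575, 496, 507, 506, 486, 399, 535, 559, 555, 547, 547, 554, 559, 551, 542, 542, 537, 529, 529, 540, 523, 326, 269, 273, 266, 261, 266, 270, 265, 263, 258, 265, 264]
col440 [571, 573, 569, 507, 512, 507, 484, 398, 511, 526, 551, 550, 554, 561, 562, 548, 549, 544, 538, 526, 529, 537, 509, 305, 261, 266, 265, 265, 264, 265, 263, 263, 263, 260, 264]
col322 [606, 606, 606, 604, 609, 532, 340, 354, 357, 355, 353, 350, 326, 503, 610, 604, 602, 604, 602, 603]
```

View pics/w6.png

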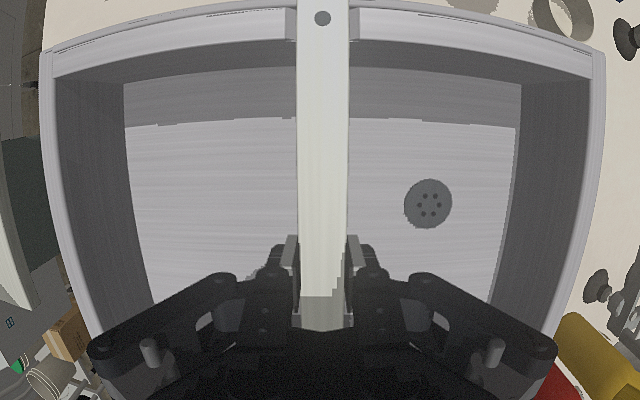

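The bar now sits over the left notch: the lead-in edges show at about col 286 and col 358 around row 25, on either side of the bar at 298–350. I'll check the centring numerically.

```bash
python3 - <<'E'
from h import *
im=np.load("w6.npy");s=read_state();T=toolT(s);f=grab_frame("wrist")
g=cv2.GaussianBlur(im,(3,3),0).astype(float).sum(2)
kz=112-T[2,3]; z=-kz  # tool z of the rim plane
F=[(cross(g[r,52:140],380,52,True),r) for r in range(110,250,10)]
B=[(cross(g[r,520:625],380,520,False),r) for r in range(110,250,10)]
L=[(c,cross(g[36:70,c],400,36,True)) for c in list(range(150,280,10))+list(range(370,520,10))]
def fit(P):
    p=tool_at(f,[q for q in P if None not in q],z).astype(np.float32);return p,cv2.fitLine(p,cv2.DIST_HUBER,0,.01,.01).ravel()
for n,P in zip("FBL",(F,B,L)):
    p,l=fit(P);print(n,l[2:].round(1),"deg",round(float(np.degrees(np.arctan2(l[1],l[0]))),2),"spread",np.abs((p-l[2:])@[-l[1],l[0]]).max().round(2))
    if n!="L":print("   y at x=0, x=110:",[(l[3]+(x-l[2])*l[1]/l[0]).round(2) for x in(0,110)])
for r in(16,20,24,28,32):print("row",r,g[r,276:304].astype(int).tolist(),g[r,342:370].astype(int).tolist(),tool_at(f,[(286,r),(358,r)],z).round(1).tolist())
p=g[5:32,310:336];ys,xs=np.where(p<450);print("hole",xs.mean()+310,ys.mean()+5,tool_at(f,[(xs.mean()+310,ys.mean()+5)]*2,-37).round(1)[0])
E
```

```text
F [  45.8 -176.9] deg 0.07 spread 0.08
   y at x=0, x=110: [np.float32(-177.0), np.float32(-176.86)]
B [ 42.1 177.4] deg -0.04 spread 0.09
   y at x=0, x=110: [np.float32(177.4), np.float32(177.32)]
L [105.5   5. ] deg -89.96 spread 0.1
row 16 [570, 570, 572, 571, 571, 571, 575, 574, 535, 463, 430, 439, 445, 446, 447, 446, 444, 446, 443, 435, 466, 544, 601, 611, 609, 607, 608, 608] [602, 604, 605, 609, 606, 567, 494, 441, 434, 437, 438, 440, 443, 442, 440, 432, 434, 484, 554, 582, 579, 578, 575, 575, 574, 574, 573, 570] [[117.7, -17.7], [117.7, 18.4]]
row 20 [582, 582, 580, 581, 581, 581, 584, 583, 542, 472, 438, 441, 444, 444, 443, 443, 442, 444, 440, 436, 474, 547, 601, 611, 608, 607, 608, 609] [605, 606, 606, 609, 607, 569, 488, 432, 432, 442, 442, 440, 439, 441, 437, 427, 435, 488, 556, 588, 588, 585, 587, 586, 586, 586, 585, 583] [[115.5, -17.6], [115.5, 18.3]]
row 24 [564, 564, 566, 565, 565, 567, 569, 564, 526, 466, 435, 436, 439, 441, 443, 442, 442, 447, 440, 433, 476, 551, 598, 609, 607, 605, 605, 604] [603, 604, 607, 609, 608, 573, 488, 422, 426, 442, 441, 438, 436, 441, 440, 431, 432, 475, 535, 571, 577, 574, 571, 571, 570, 569, 569, 570] [[113.2, -17.6], [113.3, 18.3]]
row 28 [564, 564, 564, 565, 564, 565, 571, 565, 521, 462, 435, 435, 439, 443, 444, 441, 442, 443, 443, 446, 483, 553, 600, 610, 610, 607, 605, 608] [604, 604, 604, 609, 610, 582, 501, 428, 427, 442, 439, 439, 439, 438, 440, 436, 435, 470, 532, 567, 571, 570, 569, 567, 566, 566, 567, 567] [[111.0, -17.6], [111.1, 18.3]]
row 32 [556, 554, 554, 555, 555, 554, 560, 555, 508, 451, 432, 439, 442, 444, 445, 442, 441, 443, 444, 443, 478, 550, 598, 608, 607, 605, 606, 608] [602, 604, 605, 608, 610, 585, 503, 427, 423, 440, 440, 438, 440, 442, 439, 431, 428, 459, 519, 549, 550, 548, 549, 549, 549, 549, 549, 548] [[108.9, -17.5], [108.9, 18.3]]
hole 322.31088082901556 17.974093264248705 [108.2   0.5]
```

Emit:
{"method": "drive_tool", "body": {"steps": [{"xyz":[0,0,0.003],"turn":0,"gripper":1},{"xyz":[0,0,0.006],"turn":0,"gripper":1},{"xyz":[0,0,0.009],"turn":0,"gripper":1},{"xyz":[0,0,0.012],"turn":0,"gripper":1},{"xyz":[0,0,0.014],"turn":0,"gripper":1},{"xyz":[0,0,0.016],"turn":0,"gripper":1},{"xyz":[0,0,0.018],"turn":0,"gripper":1},{"xyz":[0,0,0.02],"turn":0,"gripper":1},{"xyz":[0,0,0.0215],"turn":0,"gripper":1},{"xyz":[0,0,0.0215],"turn":0,"gripper":1}]}}

```text
time: 10.85
ee_pos: [634.6, 32.0, 77.4]
tool_rot: [-2.241, -2.202, 0.0]
ft_force: [0.9, -0.8, -1.8]
opening: 20.7
grasp_force: 59.0
```

Emit:
{"method": "drive_tool", "body": {"steps": [{"xyz":[0,0,0.0005],"turn":0,"gripper":1},{"xyz":[0,0,0.001],"turn":0,"gripper":1},{"xyz":[0,0,0.0015],"turn":0,"gripper":1},{"xyz":[0,0,0.002],"turn":0,"gripper":1},{"xyz":[0,0,0.0025],"turn":0,"gripper":1},{"xyz":[0,0,0.003],"turn":0,"gripper":1},{"xyz":[0,0,0.0033],"turn":0,"gripper":1},{"xyz":[0,0,0.0036],"turn":0,"gripper":1},{"xyz":[0,0,0.004],"turn":0,"gripper":1},{"xyz":[0,0,0.004],"turn":0,"gripper":1}]}}

```text
time: 12.1
ee_pos: [634.7, 32.0, 73.5]
tool_rot: [-2.241, -2.202, 0.0]
ft_force: [0.4, 0.3, -3.0]
opening: 20.5
grasp_force: 59.0
```

Emit:
{"method": "drive_tool", "body": {"steps": [{"xyz":[0,0,0.0004],"turn":0,"gripper":1},{"xyz":[0,0,0.0008],"turn":0,"gripper":1},{"xyz":[0,0,0.0012],"turn":0,"gripper":1},{"xyz":[0,0,0.0015],"turn":0,"gripper":1},{"xyz":[0,0,0.0018],"turn":0,"gripper":1},{"xyz":[0,0,0.0021],"turn":0,"gripper":1},{"xyz":[0,0,0.0024],"turn":0,"gripper":1},{"xyz":[0,0,0.0024],"turn":0,"gripper":1},{"xyz":[0,0,0.0024],"turn":0,"gripper":1},{"xyz":[0,0,0.0024],"turn":0,"gripper":1}]}}

```text
time: 13.35
ee_pos: [634.8, 32.0, 73.4]
tool_rot: [2.24, 2.201, 0.0]
ft_force: [-4.5, -0.0, 10.4]
opening: 20.4
grasp_force: 60.5
```

Emit:
{"method": "drive_tool", "body": {"steps": [{"xyz":[0,0,-0.001],"turn":0,"gripper":1},{"xyz":[0,0,-0.0018],"turn":0,"gripper":1},{"xyz":[0,0,-0.0018],"turn":0,"gripper":0.4},{"xyz":[0,0,-0.0018],"turn":0,"gripper":0.2},{"xyz":[0,0,-0.0018],"turn":0,"gripper":0},{"xyz":[0,0,-0.0018],"turn":0,"gripper":0},{"xyz":[0,0,-0.006],"turn":0,"gripper":0},{"xyz":[0,0,-0.02],"turn":0,"gripper":0},{"xyz":[0,0,-0.05],"turn":0,"gripper":0},{"xyz":[0,0,-0.1],"turn":0,"gripper":0}]}}

```text
time: 14.6
ee_pos: [633.7, 31.8, 171.6]
tool_rot: [-2.239, -2.201, 0.004]
ft_force: [0.8, 0.1, 0.3]
opening: 42.9
grasp_force: 0.0
```

```bash
python3 - <<'E'
from h import *
s=read_state();f=grab_frame("wrist");im=f["pixels"];T=toolT(s)
print(s["time"],s["ee_pos"],s["opening"],s["ft_force"],"toolx",np.degrees(np.arctan2(T[1,0],T[0,0])))
cv2.imwrite("pics/w7.png",im[:,:,::-1]);np.save("w7.npy",im);np.save("T7.npy",T)
E
```

```text
14.6 [633.68055455  31.75955128 171.56595364] 42.89599082884105 [0.82355828 0.14125581 0.32657683] toolx 89.0009283272912
```

View pics/w7.png

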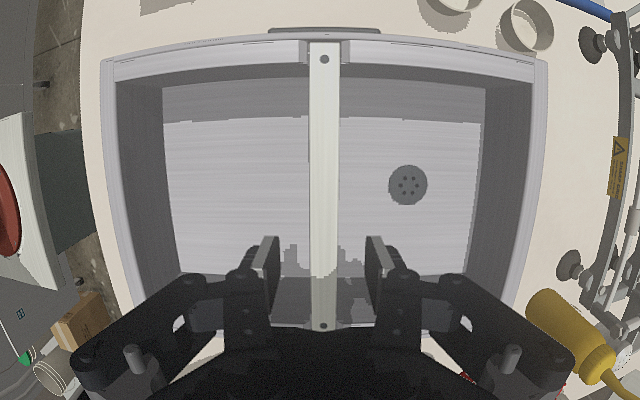

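The bar is seated in line with both notches (far end at (324,42), near hole at (322,325)). Next I move to the pan, turning the tool on the way.

Emit:
{"method": "drive_tool", "body": {"steps": [{"xyz":[0.008,-0.004,-0.02],"turn":-6,"gripper":-1},{"xyz":[0.03,-0.014,-0.03],"turn":-16,"gripper":-1},{"xyz":[0.065,-0.031,-0.03],"turn":-26,"gripper":-1},{"xyz":[0.105,-0.05,-0.03],"turn":-36,"gripper":-1},{"xyz":[0.145,-0.07,-0.03],"turn":-46,"gripper":-1},{"xyz":[0.185,-0.089,-0.03],"turn":-56,"gripper":-1},{"xyz":[0.225,-0.108,-0.03],"turn":-66,"gripper":-1},{"xyz":[0.26,-0.125,-0.03],"turn":-76,"gripper":-1},{"xyz":[0.285,-0.137,-0.03],"turn":-86,"gripper":-1},{"xyz":[0.295,-0.142,-0.03],"turn":-96,"gripper":-1}]}}

```text
time: 15.9
ee_pos: [496.6, 332.0, 202.6]
tool_rot: [-0.151, 3.136, 0.003]
ft_force: [0.7, -0.3, -0.9]
opening: 85.3
grasp_force: 0.0
```

Emit:
{"method": "drive_tool", "body": {"steps": [{"xyz":[0,0,0],"turn":0,"gripper":-1},{"xyz":[0,0,0],"turn":0,"gripper":-1},{"xyz":[0,0,0],"turn":0,"gripper":-1},{"xyz":[0,0,0],"turn":0,"gripper":-1},{"xyz":[0,0,0],"turn":0,"gripper":-1},{"xyz":[0,0,0],"turn":0,"gripper":-1},{"xyz":[0,0,0],"turn":0,"gripper":-1},{"xyz":[0,0,0],"turn":0,"gripper":-1},{"xyz":[0,0,0],"turn":0,"gripper":-1},{"xyz":[0,0,0],"turn":0,"gripper":-1}]}}

```text
time: 17.15
ee_pos: [497.9, 329.5, 201.2]
tool_rot: [0.137, -3.139, -0.0]
ft_force: [0.2, 0.3, 0.0]
opening: 85.4
grasp_force: 0.0
```

```bash
python3 - <<'E'
from h import *
im=np.load("w7.npy");T=np.load("T7.npy");f=grab_frame("wrist")
g=cv2.GaussianBlur(im,(3,3),0).astype(float).sum(2)
def blob(m,x0,y0,z,T):
    ys,xs=np.where(m);uv=(xs.mean()+x0,ys.mean()+y0);return uv,onz(f,[uv],z,T)[0],len(xs)
for x0,y0 in((314,50),(312,318)):
    p=g[y0:y0+16,x0:x0+20];print("hole",blob(p<np.median(p)-120,x0,y0,112,T))
s=read_state();im=f["pixels"];T=toolT(s);np.save("w8.npy",im);np.save("T8.npy",T)
print(s["time"],s["ee_pos"],"toolx",np.degrees(np.arctan2(T[1,0],T[0,0])),s["qpos"][6])
g=cv2.GaussianBlur(im,(3,3),0).astype(int).sum(2)
print("expected handle px: coarse 16x brightness map, rows 60-300 step 12, cols 200-440 step 10")
for r in range(40,300,12):print(r,g[r,180:460:10].tolist())
E
```

```text
hole ((np.float64(324.0), np.float64(58.88059701492537)), array([635.42411752, 140.48128657]), 67)
hole ((np.float64(321.97752808988764), np.float64(329.69662921348316)), array([630.17620207, -89.77719333]), 89)
17.2 [497.88732457 329.46760058 201.15718629] toolx -175.00562992247148 0.5576467645313793
expected handle px: coarse 16x brightness map, rows 60-300 step 12, cols 200-440 step 10
40 [540, 544, 544, 541, 542, 541, 542, 539, 536, 539, 537, 537, 544, 544, 543, 542, 544, 543, 543, 540, 540, 544, 540, 539, 539, 540, 540, 527]
52 [544, 543, 545, 541, 542, 540, 537, 540, 538, 536, 539, 542, 545, 544, 544, 543, 542, 546, 545, 545, 543, 546, 542, 382, 333, 489, 503, 471]
64 [542, 543, 545, 542, 537, 542, 540, 542, 539, 542, 546, 546, 547, 546, 547, 547, 546, 543, 544, 543, 544, 546, 460, 324, 503, 540, 542, 544]
76 [546, 541, 544, 541, 540, 537, 537, 538, 539, 542, 546, 546, 546, 547, 548, 547, 546, 546, 550, 543, 545, 549, 395, 300, 514, 545, 544, 542]
88 [544, 540, 541, 541, 540, 539, 539, 539, 542, 543, 543, 541, 544, 545, 543, 542, 544, 545, 548, 544, 546, 546, 397, 291, 524, 543
[... 1774 characters left out ...]
3, 373, 482, 542, 544, 544, 544, 486, 461, 478, 486, 471, 467, 471, 483, 478, 482, 549, 547, 548, 545, 295, 216, 540, 258]
256 [242, 298, 285, 246, 150, 164, 544, 545, 541, 546, 431, 480, 484, 486, 488, 498, 489, 486, 486, 477, 548, 545, 546, 557, 179, 262, 169, 254]
268 [225, 131, 235, 136, 150, 163, 543, 543, 546, 543, 545, 545, 546, 544, 544, 547, 548, 548, 545, 546, 547, 546, 544, 419, 176, 163, 243, 146]
280 [94, 296, 190, 130, 125, 151, 538, 542, 543, 544, 548, 544, 544, 546, 542, 545, 544, 542, 546, 545, 544, 547, 543, 264, 168, 159, 147, 293]
292 [96, 102, 108, 119, 127, 295, 535, 539, 539, 546, 542, 544, 547, 542, 543, 545, 544, 544, 546, 544, 546, 543, 543, 543, 162, 143, 150, 124]
```

```bash
python3 - <<'E'
from h import *
im=np.load("w8.npy");T=np.load("T8.npy");f=grab_frame("wrist")
g=cv2.GaussianBlur(im,(3,3),0).astype(int).sum(2)
for r in range(126,244,6):print(r,g[r,308:344].tolist())
m=np.zeros(g.shape,np.uint8);m[122:244,305:345]=(g<275)[122:244,305:345]
c=max(cv2.findContours(m,cv2.RETR_EXTERNAL,cv2.CHAIN_APPROX_NONE)[0],key=cv2.contourArea)[:,0]
print(c.min(0),c.max(0),rect(onz(f,c,96.5,T)),"tool",rect(tool_at(f,c,-(96.5-T[2,3]))))
# pan rim edges: right rim vs table and top/bottom rim at z=65
print("row180 R",g[180,340:400].tolist());print("row130 R",g[130,340:400].tolist());print("col300",g[86:104,300].tolist(),g[240:275,300].tolist())
print("col350",g[86:104,350].tolist(),g[240:275,350].tolist())
print("row 120 L",g[120,250:290].tolist());print("row 215 L",g[215,250:290].tolist())
E
```

```text
126 [483, 488, 490, 491, 492, 489, 486, 487, 493, 499, 502, 502, 499, 494, 488, 488, 494, 496, 492, 491, 494, 493, 492, 493, 496, 499, 505, 509, 504, 495, 494, 501, 505, 506, 505, 506]
132 [480, 482, 484, 487, 489, 487, 486, 487, 490, 495, 498, 498, 496, 492, 489, 487, 490, 495, 495, 496, 498, 498, 499, 499, 499, 502, 508, 509, 503, 492, 489, 496, 500, 503, 503, 506]
138 [478, 485, 483, 440, 381, 358, 350, 349, 354, 335, 273, 204, 181, 186, 188, 197, 204, 204, 205, 206, 205, 206, 211, 214, 212, 208, 236, 351, 476, 504, 492, 499, 502, 500, 500, 506]
144 [477, 484, 484, 436, 366, 341, 346, 349, 353, 357, 311, 219, 179, 180, 177, 184, 192, 196, 197, 204, 215, 221, 213, 199, 195, 202, 236, 346, 470, 502, 494, 498, 498, 497, 499, 502]
150 [482, 472, 416, 359, 346, 348, 349, 349, 356, 364, 312, 213, 172, 180, 181, 184, 188, 192, 205, 219, 231, 234, 219, 203, 194, 193, 222, 331, 463, 500, 490, 490, 493, 493, 495, 496]
156 [479, 470, 413, 354, 344, 345, 344, 348, 353, 357, 345, 328, 306, 248, 191, 183, 190, 193, 195, 209, 229, 232, 217, 189, 220, 345, 459, 498, 499, 492, 490, 490, 489, 489, 
[... 3613 characters left out ...]
547]
col350 [547, 545, 545, 546, 544, 547, 548, 552, 540, 452, 336, 343, 439, 498, 507, 503, 500, 500] [482, 481, 483, 482, 483, 483, 481, 481, 484, 483, 479, 476, 478, 483, 484, 487, 486, 485, 485, 480, 441, 414, 464, 531, 549, 546, 545, 546, 548, 546, 543, 543, 544, 544, 545]
row 120 L [543, 544, 541, 541, 548, 533, 469, 402, 387, 394, 394, 391, 389, 388, 387, 388, 390, 391, 389, 391, 394, 386, 353, 317, 361, 457, 490, 480, 477, 474, 474, 477, 479, 468, 449, 452, 476, 484, 481, 483]
row 215 L [545, 546, 544, 543, 544, 544, 544, 544, 545, 549, 506, 418, 383, 391, 390, 390, 391, 390, 390, 391, 390, 389, 390, 401, 409, 367, 327, 381, 463, 486, 480, 477, 476, 474, 476, 483, 470, 450, 466, 487]
```

Emit:
{"method": "drive_tool", "body": {"steps": [{"xyz":[0.003,0.002,0.02],"turn":-0.4,"gripper":-0.5},{"xyz":[0.003,0.002,0.06],"turn":-0.4,"gripper":0},{"xyz":[0.003,0.002,0.095],"turn":-0.4,"gripper":0.1},{"xyz":[0.003,0.002,0.12],"turn":-0.4,"gripper":0.1},{"xyz":[0.003,0.002,0.138],"turn":-0.4,"gripper":0.1},{"xyz":[0.003,0.002,0.147],"turn":-0.4,"gripper":0.1},{"xyz":[0.003,0.002,0.151],"turn":-0.4,"gripper":0.1},{"xyz":[0.003,0.002,0.153],"turn":-0.4,"gripper":0.2},{"xyz":[0.003,0.002,0.153],"turn":-0.4,"gripper":0.4},{"xyz":[0.003,0.002,0.153],"turn":-0.4,"gripper":0.5}], "grip_force": 60}}

```text
time: 18.5
ee_pos: [495.0, 331.4, 48.7]
tool_rot: [-0.148, 3.137, 0.001]
ft_force: [1.0, -0.7, 0.4]
opening: 21.3
grasp_force: 0.0
```

Emit:
{"method": "drive_tool", "body": {"steps": [{"xyz":[0,0,0],"turn":0,"gripper":0.7},{"xyz":[0,0,0],"turn":0,"gripper":1},{"xyz":[0,0,0],"turn":0,"gripper":1},{"xyz":[0,0,0],"turn":0,"gripper":1},{"xyz":[0,0,0],"turn":0,"gripper":1},{"xyz":[0,0,-0.005],"turn":0,"gripper":1},{"xyz":[0,0,-0.015],"turn":0,"gripper":1},{"xyz":[0,0,-0.025],"turn":0,"gripper":1},{"xyz":[0,0,-0.03],"turn":0,"gripper":1},{"xyz":[0,0,-0.03],"turn":0,"gripper":1}], "grip_force": 80}}

```text
time: 19.75
ee_pos: [494.9, 331.2, 78.7]
tool_rot: [-0.148, 3.137, 0.0]
ft_force: [-0.8, -0.6, -5.0]
opening: 9.5
grasp_force: 78.1
```

Emit:
{"method": "drive_tool", "body": {"steps": [{"xyz":[0,0,-0.02],"turn":0,"gripper":1},{"xyz":[0,0,-0.05],"turn":0,"gripper":1},{"xyz":[-0.001,-0.01,-0.08],"turn":1,"gripper":1},{"xyz":[-0.002,-0.035,-0.105],"turn":2,"gripper":1},{"xyz":[-0.004,-0.07,-0.115],"turn":3,"gripper":1},{"xyz":[-0.006,-0.11,-0.115],"turn":4,"gripper":1},{"xyz":[-0.009,-0.15,-0.115],"turn":5,"gripper":1},{"xyz":[-0.011,-0.19,-0.115],"turn":6,"gripper":1},{"xyz":[-0.013,-0.23,-0.115],"turn":6.5,"gripper":1},{"xyz":[-0.015,-0.265,-0.115],"turn":6.5,"gripper":1}]}}

```text
time: 21.0
ee_pos: [534.7, 67.2, 194.3]
tool_rot: [0.031, 3.14, -0.001]
ft_force: [0.8, 0.9, -4.2]
opening: 9.2
grasp_force: 78.3
```

Emit:
{"method": "drive_tool", "body": {"steps": [{"xyz":[0,-0.02,0],"turn":0,"gripper":1},{"xyz":[0,-0.034,0],"turn":0,"gripper":1},{"xyz":[0,-0.04,0],"turn":0,"gripper":1},{"xyz":[0,-0.04,0],"turn":0,"gripper":1},{"xyz":[0,-0.04,0],"turn":0,"gripper":1},{"xyz":[0,-0.04,0],"turn":0,"gripper":1},{"xyz":[0,-0.04,0],"turn":0,"gripper":1},{"xyz":[0,-0.04,0],"turn":0,"gripper":1},{"xyz":[0,-0.04,0],"turn":0,"gripper":1},{"xyz":[0,-0.04,0],"turn":0,"gripper":1}]}}

```text
time: 22.25
ee_pos: [533.8, 28.8, 193.1]
tool_rot: [0.03, 3.141, 0.0]
ft_force: [0.5, 0.3, -5.0]
opening: 9.3
grasp_force: 78.3
```

```bash
python3 - <<'E'
from h import *
f=grab_frame("wrist");im=np.load("w8.npy");T=np.load("T8.npy")
def gr(im):return cv2.GaussianBlur(im,(3,3),0).astype(float).sum(2)
g=gr(im);z=-(65-T[2,3])
# pan rim ends on the table picture, in tool frame: outer crossing of level 500 from the table side
far=[(c,cross(g[80:105,c],490,80,True)) for c in(280,300,320,340,360)]
near=[(c,274-cross(g[240:275,c][::-1],500,0,True)) for c in(290,300,320,340,350)]
a,b=tool_at(f,far,z),tool_at(f,near,z);print("far",a.round(1).tolist(),"near",b.round(1).tolist());print("mid x",(a[:,0].mean()+b[:,0].mean())/2,"len",a[:,0].mean()-b[:,0].mean(),"(handle at 3.3)")
s=read_state();T=toolT(s);im=f["pixels"];np.save("w9.npy",im);np.save("T9.npy",T);g=gr(im)
print(s["time"],s["ee_pos"],"toolx",np.degrees(np.arctan2(T[1,0],T[0,0])),s["ft_force"],s["opening"],s["ft_torque"])
for r in range(2,400,14):print(r,g[r,60:600:20].astype(int).tolist())
E
```

```text
far [[89.3, -42.2], [89.2, -22.6], [88.3, -3.3], [87.7, 16.0], [87.3, 35.5]] near [[-89.6, -36.4], [-89.9, -25.3], [-89.8, -3.4], [-89.7, 18.6], [-89.8, 29.6]]
mid x -0.6930150934778965 len 178.11011921018775 (handle at 3.3)
22.3 [533.81892596  28.75234333 193.14317306] toolx 178.88982960936846 [ 1.66770493  0.01919381 -4.29179652] 9.222717252216382 [ 0.01436278  0.03128181 -0.0246843 ]
2 [278, 268, 310, 311, 321, 309, 467, 554, 558, 558, 557, 562, 561, 560, 560, 559, 562, 562, 561, 561, 560, 557, 302, 275, 264, 238, 280]
16 [287, 287, 308, 321, 551, 552, 553, 556, 557, 557, 555, 560, 564, 558, 560, 560, 563, 560, 561, 560, 558, 552, 553, 547, 523, 273, 273]
30 [309, 296, 550, 551, 551, 554, 551, 557, 556, 557, 556, 560, 558, 559, 558, 560, 558, 560, 558, 558, 559, 552, 554, 553, 556, 554, 554]
44 [398, 550, 551, 552, 553, 553, 552, 555, 558, 556, 557, 560, 558, 557, 559, 561, 559, 560, 562, 560, 551, 557, 556, 558, 557, 558, 557]
58 [400, 399, 552, 553, 557, 553, 555, 559, 556, 557, 558, 560, 557, 557, 562, 560, 558, 562, 558, 560, 554, 554, 558, 560, 560, 558, 401]
72 [399, 400, 55
[... 2525 characters left out ...]
64, 108, 51, 76, 54, 102, 91, 69, 73, 116, 85, 107, 125, 128, 140, 161, 282, 566, 562]
338 [464, 204, 56, 63, 82, 132, 80, 74, 68, 66, 73, 59, 45, 62, 58, 61, 57, 64, 73, 100, 111, 117, 113, 130, 146, 485, 425]
352 [47, 251, 62, 76, 79, 146, 119, 77, 75, 68, 54, 58, 60, 60, 69, 64, 44, 58, 59, 88, 94, 156, 129, 140, 147, 552, 286]
366 [27, 108, 564, 79, 125, 137, 107, 65, 57, 55, 64, 53, 50, 59, 53, 51, 63, 56, 61, 59, 115, 140, 136, 145, 207, 285, 284]
380 [44, 22, 261, 114, 112, 117, 47, 61, 57, 64, 53, 55, 57, 59, 44, 49, 54, 53, 70, 57, 72, 122, 138, 157, 570, 561, 281]
394 [38, 29, 96, 101, 113, 55, 52, 58, 62, 55, 46, 52, 56, 58, 54, 77, 51, 58, 63, 69, 61, 79, 141, 255, 429, 289, 277]
```

```bash
python3 - <<'E'
from h import *
f=grab_frame("wrist");g=cv2.GaussianBlur(f["pixels"],(3,3),0).astype(float).sum(2);s=read_state();T=toolT(s)
for c in(230,260,290,320,350,380,400):print(c,g[76:104,c].astype(int).tolist())
for c in(260,290,320,350,380):
    r=cross(g[70:110,c],535,70,True);print(c,r,tool_at(f,[(c,r)],-16.4).round(1).tolist())
for r in(130,160,190):print(r,"L",g[r,180:250].astype(int)[::2].tolist(),"R",g[r,390:470].astype(int)[::2].tolist())
# side camera: where pan rim ends / well edges should fall
t=grab_frame("side");M=np.linalg.inv(t["T"])
def pr(p):q=M[:3,:3]@p+M[:3,3];return np.round([t["cx"]+t["fx"]*q[0]/q[2],t["cy"]+t["fy"]*q[1]/q[2]],1)
z=T[2,3]+16.4;x0,y0=T[0,3],T[1,3]
for n,p in(("rim top front(c=0)",(x0-88,y0+54,z)),("rim top rear(c=0)",(x0+88,y0+54,z)),("well front outer L",(438,165,112)),("well rear outer L",(832,158,112))):print(n,pr(np.array(p)))
tg=cv2.GaussianBlur(t["pixels"],(3,3),0).astype(int).sum(2);np.save("s9.npy",t["pixels"])
u,v=pr(np.array((x0,y0+54,z))).astype(int);print("side row",v,u)
for r in range(v-6,v+10,2):print(r,"rear",tg[r,u-52:u-22].tolist(),"front",tg[r,u+22:u+52].tolist())
E
```

```text
230 [556, 557, 556, 557, 561, 559, 499, 386, 318, 324, 357, 408, 466, 497, 498, 495, 495, 492, 492, 492, 492, 492, 491, 489, 490, 492, 490, 489]
260 [557, 557, 560, 551, 476, 352, 307, 332, 355, 398, 461, 502, 510, 504, 503, 503, 504, 503, 502, 505, 503, 502, 504, 505, 503, 502, 502, 500]
290 [555, 560, 550, 475, 361, 320, 345, 373, 413, 474, 520, 526, 521, 523, 523, 523, 522, 520, 520, 522, 523, 521, 521, 521, 519, 519, 519, 517]
320 [559, 564, 531, 423, 334, 336, 361, 387, 433, 490, 522, 523, 518, 517, 517, 517, 516, 516, 516, 517, 517, 516, 516, 515, 515, 517, 518, 516]
350 [560, 563, 550, 470, 361, 334, 362, 368, 392, 463, 516, 523, 518, 518, 517, 517, 520, 517, 514, 516, 516, 517, 518, 519, 517, 516, 517, 516]
380 [369, 339, 370, 458, 465, 370, 340, 370, 374, 399, 474, 530, 534, 528, 528, 526, 525, 526, 526, 525, 524, 523, 525, 525, 527, 527, 525, 524]
400 [561, 562, 562, 565, 563, 501, 389, 348, 373, 379, 396, 469, 528, 536, 531, 531, 532, 531, 528, 528, 529, 531, 531, 532, 533, 530, 531, 530]
260 79.21333333333334 [[85.1, -31.5]]
290 78.2 [[85.0, -16.8]]
320 77.87878787878788 
[... 3214 characters left out ...]
, 442, 443, 442, 442, 441, 441, 441, 441, 441, 447, 459, 478, 503]
180 rear [584, 570, 558, 557, 568, 582, 593, 599, 599, 596, 596, 596, 596, 595, 588, 558, 476, 370, 306, 294, 301, 306, 311, 312, 315, 315, 315, 315, 315, 315] front [318, 315, 314, 312, 307, 302, 296, 300, 334, 387, 427, 441, 443, 442, 441, 441, 442, 444, 442, 443, 443, 442, 442, 448, 459, 480, 516, 556, 585, 603]
182 rear [543, 540, 530, 506, 486, 495, 534, 563, 563, 549, 546, 560, 575, 570, 533, 478, 410, 340, 299, 294, 300, 305, 309, 313, 318, 325, 335, 340, 340, 340] front [339, 336, 331, 324, 313, 303, 296, 306, 346, 399, 432, 442, 443, 443, 444, 444, 442, 443, 445, 450, 461, 479, 506, 535, 563, 588, 605, 615, 618, 618]
```

Emit:
{"method": "drive_tool", "body": {"steps": [{"xyz":[-0.0035,0,0.005],"turn":0,"gripper":1},{"xyz":[-0.0035,0,0.013],"turn":0,"gripper":1},{"xyz":[-0.0035,0,0.02],"turn":0,"gripper":1},{"xyz":[-0.0035,0,0.026],"turn":0,"gripper":1},{"xyz":[-0.0035,0,0.031],"turn":0,"gripper":1},{"xyz":[-0.0035,0,0.035],"turn":0,"gripper":1},{"xyz":[-0.0035,0,0.039],"turn":0,"gripper":1},{"xyz":[-0.0035,0,0.043],"turn":0,"gripper":1},{"xyz":[-0.0035,0,0.046],"turn":0,"gripper":1},{"xyz":[-0.0035,0,0.046],"turn":0,"gripper":1}]}}

```text
time: 23.65
ee_pos: [537.2, 28.6, 146.9]
tool_rot: [-0.03, -3.141, 0.0]
ft_force: [-0.2, -0.8, -4.2]
opening: 9.1
grasp_force: 78.3
```

Emit:
{"method": "drive_tool", "body": {"steps": [{"xyz":[0,0,0.003],"turn":0,"gripper":1},{"xyz":[0,0,0.006],"turn":0,"gripper":1},{"xyz":[0,0,0.009],"turn":0,"gripper":1},{"xyz":[0,0,0.012],"turn":0,"gripper":1},{"xyz":[0,0,0.015],"turn":0,"gripper":1},{"xyz":[0,0,0.018],"turn":0,"gripper":1},{"xyz":[0,0,0.021],"turn":0,"gripper":1},{"xyz":[0,0,0.024],"turn":0,"gripper":1},{"xyz":[0,0,0.026],"turn":0,"gripper":1},{"xyz":[0,0,0.026],"turn":0,"gripper":1}]}}

```text
time: 24.9
ee_pos: [537.2, 28.7, 121.0]
tool_rot: [-0.03, -3.141, 0.0]
ft_force: [0.6, 0.3, -4.8]
opening: 9.4
grasp_force: 78.3
```

```bash
python3 - <<'E'
from h import *
s=read_state();T=toolT(s);f=grab_frame("wrist");g=cv2.GaussianBlur(f["pixels"],(3,3),0).astype(float).sum(2)
print(s["ee_pos"],s["ft_force"],s["ft_torque"])
# front end: columns through pan rim end and the well's front rim (z=112)
z=-(112-T[2,3])
print("row of tool x=80..100 at rim plane:",[(x,[round(r) for r in range(30,140) if abs(tool_at(f,[(322,r)],z)[0,0]-x)<.35][:1]) for x in(75,80,85,90,95,100)])
for c in(290,320,350):print(c,g[50:110,c].astype(int).tolist())
E
```

```text
[537.19498211  28.67160635 120.97546699] [ 0.5854923   0.34139663 -4.83189747] [-0.05162937  0.05979773 -0.03017455]
row of tool x=80..100 at rim plane: [(75, [101]), (80, [92]), (85, [83]), (90, [75]), (95, [66]), (100, [57])]
290 [612, 613, 613, 611, 611, 614, 613, 614, 619, 593, 517, 479, 503, 534, 551, 554, 550, 548, 551, 554, 557, 561, 560, 559, 556, 553, 550, 556, 571, 532, 428, 372, 387, 417, 468, 534, 578, 584, 578, 576, 575, 576, 577, 577, 576, 576, 575, 575, 574, 573, 573, 574, 571, 571, 572, 574, 574, 575, 546, 508]
320 [612, 613, 614, 614, 613, 613, 614, 617, 618, 563, 482, 483, 523, 547, 559, 557, 552, 553, 554, 560, 564, 567, 567, 563, 557, 557, 556, 571, 572, 494, 400, 383, 404, 437, 490, 546, 575, 577, 573, 571, 571, 571, 571, 574, 575, 573, 572, 572, 572, 571, 571, 572, 571, 569, 569, 572, 573, 566, 533, 518]
350 [613, 614, 617, 618, 618, 617, 614, 613, 621, 586, 504, 479, 512, 542, 560, 559, 555, 556, 560, 560, 564, 570, 572, 569, 565, 563, 562, 568, 588, 568, 478, 403, 405, 429, 465, 528, 573, 579, 575, 574, 573, 574, 575, 575, 574, 572, 572, 571, 571, 573, 573, 571, 572, 574, 574, 573, 573, 572, 541, 509]
```

Emit:
{"method": "drive_tool", "body": {"steps": [{"xyz":[-0.0006,0,0.002],"turn":0,"gripper":1},{"xyz":[-0.0006,0,0.004],"turn":0,"gripper":1},{"xyz":[-0.0006,0,0.006],"turn":0,"gripper":1},{"xyz":[-0.0006,0,0.008],"turn":0,"gripper":1},{"xyz":[-0.0006,0,0.01],"turn":0,"gripper":1},{"xyz":[-0.0006,0,0.012],"turn":0,"gripper":1},{"xyz":[-0.0006,0,0.0135],"turn":0,"gripper":1},{"xyz":[-0.0006,0,0.015],"turn":0,"gripper":1},{"xyz":[-0.0006,0,0.016],"turn":0,"gripper":1},{"xyz":[-0.0006,0,0.016],"turn":0,"gripper":1}]}}

```text
time: 26.2
ee_pos: [537.9, 28.7, 105.1]
tool_rot: [-0.03, -3.141, -0.0]
ft_force: [-0.2, 0.8, -4.8]
opening: 9.2
grasp_force: 78.3
```

Emit:
{"method": "drive_tool", "body": {"steps": [{"xyz":[0,0,0.0004],"turn":0,"gripper":1},{"xyz":[0,0,0.0008],"turn":0,"gripper":1},{"xyz":[0,0,0.0012],"turn":0,"gripper":1},{"xyz":[0,0,0.0016],"turn":0,"gripper":1},{"xyz":[0,0,0.002],"turn":0,"gripper":1},{"xyz":[0,0,0.0024],"turn":0,"gripper":1},{"xyz":[0,0,0.0027],"turn":0,"gripper":1},{"xyz":[0,0,0.003],"turn":0,"gripper":1},{"xyz":[0,0,0.003],"turn":0,"gripper":1},{"xyz":[0,0,0.003],"turn":0,"gripper":1}]}}

```text
time: 27.45
ee_pos: [537.9, 28.7, 102.1]
tool_rot: [0.03, 3.141, 0.0]
ft_force: [0.3, -0.0, -5.0]
opening: 9.4
grasp_force: 78.3
```

Emit:
{"method": "drive_tool", "body": {"steps": [{"xyz":[0,0,0.0004],"turn":0,"gripper":1},{"xyz":[0,0,0.0008],"turn":0,"gripper":1},{"xyz":[0,0,0.0012],"turn":0,"gripper":1},{"xyz":[0,0,0.0015],"turn":0,"gripper":1},{"xyz":[0,0,0.0018],"turn":0,"gripper":1},{"xyz":[0,0,0.0018],"turn":0,"gripper":1},{"xyz":[0,0,0.0018],"turn":0,"gripper":1},{"xyz":[0,0,0.0018],"turn":0,"gripper":1},{"xyz":[0,0,0.0018],"turn":0,"gripper":1},{"xyz":[0,0,0.0018],"turn":0,"gripper":1}]}}

```text
time: 28.7
ee_pos: [537.9, 28.7, 100.4]
tool_rot: [0.03, 3.141, 0.0]
ft_force: [0.1, 0.0, -4.1]
opening: 9.0
grasp_force: 78.3
```

Emit:
{"method": "drive_tool", "body": {"steps": [{"xyz":[0,0,0.0003],"turn":0,"gripper":1},{"xyz":[0,0,0.0006],"turn":0,"gripper":1},{"xyz":[0,0,0.0009],"turn":0,"gripper":1},{"xyz":[0,0,0.0012],"turn":0,"gripper":1},{"xyz":[0,0,0.0015],"turn":0,"gripper":1},{"xyz":[0,0,0.0018],"turn":0,"gripper":1},{"xyz":[0,0,0.0018],"turn":0,"gripper":1},{"xyz":[0,0,0.0018],"turn":0,"gripper":1},{"xyz":[0,0,0.0018],"turn":0,"gripper":1},{"xyz":[0,0,0.0018],"turn":0,"gripper":1}]}}

```text
time: 29.95
ee_pos: [538.0, 28.9, 99.0]
tool_rot: [0.03, 3.141, -0.0]
ft_force: [-3.4, -0.2, 5.2]
opening: 9.1
grasp_force: 79.7
```

```bash
python3 - <<'E'
from h import *
s=read_state();T=toolT(s);f=grab_frame("wrist");g=cv2.GaussianBlur(f["pixels"],(3,3),0).astype(float).sum(2)
print(s["ee_pos"],s["ft_force"],s["ft_torque"])
for c in(290,320,350):print(c,g[50:95,c].astype(int).tolist())
t=grab_frame("side");M=np.linalg.inv(t["T"]);np.save("s10.npy",t["pixels"])
def pr(p):q=M[:3,:3]@np.array(p,float)+M[:3,3];return np.round([t["cx"]+t["fx"]*q[0]/q[2],t["cy"]+t["fy"]*q[1]/q[2]],1)
xc=T[0,3]+3.5;y=T[1,3]
for n,p in(("pan rim front L top z119",(xc-88,y+54,119)),("pan rim rear L",(xc+88,y+54,119)),("pan rim front R",(xc-88,y-54,119)),("pan rim rear R",(xc+88,y-54,119)),("bar L top",(635,y+80,112)),("front rim inner",(457.5,y+80,112)),("front rim outer",(437.5,y+80,112))):print(n,pr(p))
tg=cv2.GaussianBlur(t["pixels"],(3,3),0).astype(int).sum(2)
u0=pr((xc+88,y+54,119))[0];u1=pr((xc-88,y+54,119))[0];v=int(pr((xc,y+54,119))[1])
for u in np.linspace(u0+4,u1-4,6).astype(int):print("col",u,"rows from",v-14,tg[v-14:v+22,u].tolist())
E
```

```text
[537.98191245  28.87441531  98.99509903] [-3.42481154 -0.16490262  5.18493494] [-0.19876573  0.5557873  -0.01886032]
290 [582, 519, 507, 529, 553, 571, 574, 568, 564, 566, 569, 572, 574, 577, 578, 575, 572, 569, 566, 566, 569, 573, 577, 582, 583, 579, 573, 575, 589, 577, 488, 400, 399, 422, 457, 534, 594, 604, 599, 599, 599, 599, 599, 597, 598]
320 [527, 498, 520, 544, 568, 577, 574, 572, 572, 571, 573, 576, 578, 581, 583, 579, 574, 572, 572, 574, 575, 578, 582, 585, 583, 578, 570, 578, 610, 595, 494, 414, 412, 435, 485, 556, 595, 598, 595, 594, 594, 594, 595, 595, 596]
350 [572, 518, 515, 537, 560, 578, 579, 574, 573, 575, 576, 577, 578, 584, 587, 584, 580, 578, 578, 578, 578, 580, 584, 588, 588, 583, 577, 581, 604, 620, 541, 429, 411, 429, 455, 529, 590, 600, 597, 598, 595, 594, 595, 597, 598]
pan rim front L top z119 [377.4 209.1]
pan rim rear L [302.7 210.9]
pan rim front R [371.1 188.6]
pan rim rear R [302.8 190.2]
bar L top [300.4 219.1]
front rim inner [377.2 217.3]
front rim outer [385.9 217.1]
col 306 rows from 196 [532, 532, 535, 538, 541, 543, 542, 541, 540, 542, 544, 547,
[... 435 characters left out ...]
, 293, 284, 293, 313, 334, 352, 361, 359, 354, 348, 349, 372, 436, 503, 533, 532, 529, 532]
col 346 rows from 196 [366, 380, 405, 426, 423, 425, 461, 513, 540, 528, 470, 384, 341, 358, 377, 367, 338, 300, 271, 265, 284, 311, 333, 342, 336, 327, 324, 328, 343, 383, 447, 505, 530, 538, 546, 543]
col 360 rows from 196 [535, 526, 519, 520, 530, 542, 549, 550, 544, 534, 516, 508, 508, 477, 422, 400, 399, 373, 335, 319, 316, 319, 331, 348, 358, 360, 357, 352, 358, 397, 460, 513, 538, 548, 547, 521]
col 373 rows from 196 [480, 489, 504, 509, 507, 515, 527, 528, 525, 528, 534, 531, 504, 444, 371, 319, 287, 266, 253, 249, 250, 250, 249, 250, 252, 254, 253, 256, 284, 359, 454, 518, 541, 549, 545, 503]
```

Contact came with about a 10 N change. In the side view the pan's rim edge lies at rows 210.6 (rear) and 209.4 (front), matching a level rim top at z=119. Releasing.

Emit:
{"method": "drive_tool", "body": {"steps": [{"xyz":[0,0,-0.0005],"turn":0,"gripper":1},{"xyz":[0,0,-0.0007],"turn":0,"gripper":1},{"xyz":[0,0,-0.0007],"turn":0,"gripper":0.6},{"xyz":[0,0,-0.0007],"turn":0,"gripper":0.4},{"xyz":[0,0,-0.0007],"turn":0,"gripper":0.2},{"xyz":[0,0,-0.0007],"turn":0,"gripper":0},{"xyz":[0,0,-0.0007],"turn":0,"gripper":-0.1},{"xyz":[0,0,-0.006],"turn":0,"gripper":-0.1},{"xyz":[0,0,-0.025],"turn":0,"gripper":-0.1},{"xyz":[0,0,-0.06],"turn":0,"gripper":-0.1}]}}

```text
time: 31.3
ee_pos: [537.0, 28.4, 158.5]
tool_rot: [-0.03, -3.139, 0.0]
ft_force: [0.3, -0.7, -1.0]
opening: 46.8
grasp_force: 0.0
```

Emit:
{"method": "drive_tool", "body": {"steps": [{"xyz":[0,0,-0.03],"turn":0,"gripper":-0.1},{"xyz":[0,0,-0.07],"turn":0,"gripper":-0.1},{"xyz":[0,0,-0.11],"turn":0,"gripper":-0.1},{"xyz":[0,0,-0.13],"turn":0,"gripper":-0.1},{"xyz":[0,0,-0.14],"turn":0,"gripper":-0.1},{"xyz":[0,0,-0.14],"turn":0,"gripper":-0.1},{"xyz":[0,0,-0.14],"turn":0,"gripper":-0.1},{"xyz":[0,0,-0.14],"turn":0,"gripper":-0.1},{"xyz":[0,0,-0.14],"turn":0,"gripper":-0.1},{"xyz":[0,0,-0.14],"turn":0,"gripper":-0.1}]}}

```text
time: 32.55
ee_pos: [537.8, 28.7, 298.3]
tool_rot: [-0.03, -3.141, -0.0]
ft_force: [0.1, -0.4, -0.5]
opening: 46.6
grasp_force: 0.0
```

```bash
python3 - <<'E'
from h import *
s=read_state();T=toolT(s);f=grab_frame("wrist");g=cv2.GaussianBlur(f["pixels"],(3,3),0).astype(float).sum(2)
print(s["time"],s["ee_pos"],s["ft_force"],s["opening"])
for z in(119,112):
    zt=-(z-T[2,3])
    for r in():pass
for c in(290,322,350):
    v=g[60:140,c];print(c,v[::1].astype(int).tolist())
print("rows of x (world) at z=119:",[(x,[r for r in range(40,200) if abs(onz(f,[(322,r)],119,T)[0,0]-x)<.6][:1]) for x in(438,448,453,458)])
t=grab_frame("side");tg=cv2.GaussianBlur(t["pixels"],(3,3),0).astype(int).sum(2)
o=cv2.GaussianBlur(np.load("s10.npy"),(3,3),0).astype(int).sum(2)
for u in(306,373):print("side col",u,tg[204:220,u].tolist(),"before",o[204:220,u].tolist())
E
```

```text
32.55 [537.83813072  28.73029077 298.30511194] [ 0.1047328 -0.4181912 -0.5209742] 46.55820266297483
290 [520, 523, 522, 521, 522, 519, 519, 521, 520, 521, 522, 522, 520, 519, 519, 521, 522, 521, 519, 520, 519, 519, 520, 523, 524, 528, 497, 428, 412, 449, 471, 475, 476, 479, 477, 471, 471, 475, 485, 472, 404, 315, 308, 389, 452, 460, 454, 455, 455, 456, 456, 458, 449, 434, 439, 458, 468, 466, 466, 468, 465, 462, 463, 464, 463, 461, 464, 465, 462, 461, 463, 463, 461, 460, 463, 462, 458, 459, 461, 459]
322 [520, 520, 521, 522, 520, 521, 522, 521, 520, 521, 521, 524, 525, 524, 523, 522, 520, 522, 524, 524, 523, 524, 524, 524, 525, 520, 474, 418, 428, 467, 478, 478, 484, 488, 486, 483, 488, 492, 490, 465, 399, 321, 331, 429, 481, 480, 478, 476, 474, 475, 475, 474, 463, 446, 458, 479, 483, 481, 480, 480, 479, 477, 475, 475, 475, 473, 473, 473, 471, 470, 469, 469, 472, 483, 435, 293, 198, 189, 183, 173]
350 [524, 524, 522, 522, 521, 521, 524, 525, 524, 525, 526, 525, 523, 522, 524, 522, 521, 522, 524, 525, 520, 466, 362, 282, 265, 268, 255, 290, 395, 472, 487, 487, 488, 495, 496, 494, 497, 500, 500, 505, 472, 373, 337, 415, 480, 492, 492, 491, 489, 489, 489, 491, 483, 464, 466, 485, 490, 487, 487, 486, 485, 485, 486, 487, 487, 485, 485, 484, 484, 484, 483, 480, 481, 484, 484, 483, 479, 479, 481, 482]
rows of x (world) at z=119: [(438, [86]), (448, [95]), (453, [99]), (458, [104])]
side col 306 [538, 537, 541, 546, 551, 543, 484, 384, 338, 363, 386, 386, 386, 387, 388, 387] before [540, 542, 544, 547, 550, 545, 489, 389, 341, 365, 388, 386, 386, 386, 388, 387]
side col 373 [523, 528, 534, 536, 528, 498, 433, 353, 296, 268, 256, 251, 251, 252, 252, 249] before [525, 528, 534, 531, 504, 444, 371, 319, 287, 266, 253, 249, 250, 250, 249, 250]
```

```bash
python3 - <<'E'
from h import *
t=grab_frame("side");np.save("s11.npy",t["pixels"]);M=np.linalg.inv(t["T"])
def pr(p):q=M[:3,:3]@np.array(p,float)+M[:3,3];return np.array([t["cx"]+t["fx"]*q[0]/q[2],t["cy"]+t["fy"]*q[1]/q[2]])
def edge(g,cols,v,h=9):  # strongest bright->dark step near row v(col)
    out=[]
    for c in cols:
        r0=int(v(c))-h;d=np.diff(g[r0:r0+2*h+1,c]);k=int(np.argmin(d));
        if 0<k<len(d)-1:
            a,b,e=d[k-1:k+2];out.append((c,r0+k+.5+.5*(a-e)/(a-2*b+e+1e-9)))
    return np.array(out)
xc,y=541.3,29
for n,z in(("s9",209.5),("s10",119),("s11",119)):
    g=cv2.GaussianBlur(np.load(n+".npy"),(3,3),0).astype(float).sum(2)
    x0=537.3 if n=="s9" else xc
    A,B=pr((x0+88,y+54,z)),pr((x0-88,y+54,z));L=lambda c:A[1]+(c-A[0])*(B[1]-A[1])/(B[0]-A[0])
    e=edge(g,range(int(A[0])+3,int(B[0])-2),L,7);print(n,"pred slope",((B-A)[1]/(B-A)[0]).round(4));print([(int(c),round(r-L(c),1)) for c,r in e])
    # side ends, vertical extents: rim lower edge etc
A,B=pr((831.5,158.2,112)),pr((437.8,165.5,112));L=lambda c:A[1]+(c-A[0])*(B[1]-A[1])/(B[0]-A[0])
e=edge(g,range(int(A[0])+6,int(B[0])-5,6),L,7);print("well pred slope",((B-A)[1]/(B-A)[0]).round(4));print([(int(c),round(r-L(c),1)) for c,r in e])
E
```

```text
s9 pred slope -0.0219
[(306, np.float64(-1.7)), (307, np.float64(-1.5)), (308, np.float64(-1.3)), (309, np.float64(-1.2)), (310, np.float64(-1.0)), (311, np.float64(-1.0)), (312, np.float64(-0.9)), (313, np.float64(-0.9)), (314, np.float64(-0.9)), (315, np.float64(-0.9)), (316, np.float64(-0.8)), (317, np.float64(-0.7)), (318, np.float64(-0.7)), (319, np.float64(-0.8)), (320, np.float64(-0.7)), (321, np.float64(1.6)), (322, np.float64(1.7)), (323, np.float64(1.8)), (324, np.float64(1.9)), (325, np.float64(-1.9)), (326, np.float64(-2.0)), (327, np.float64(-2.0)), (328, np.float64(-2.0)), (329, np.float64(-2.0)), (330, np.float64(-2.0)), (331, np.float64(-2.1)), (332, np.float64(-2.1)), (333, np.float64(-2.1)), (334, np.float64(2.1)), (335, np.float64(-5.0)), (336, np.float64(-5.0)), (337, np.float64(-4.9)), (338, np.float64(-5.0)), (339, np.float64(-4.9)), (340, np.float64(-4.9)), (341, np.float64(-4.9)), (342, np.float64(-4.9)), (343, np.float64(-5.0)), (344, np.float64(-5.1)), (345, np.float64(-5.1)), (346, np.float64(-5.1)), (347, np.float64(-5.1)), (348, np.float64(-5.0)), (349, n
[... 4236 characters left out ...]
44
[(216, np.float64(1.8)), (222, np.float64(0.7)), (228, np.float64(0.9)), (234, np.float64(1.0)), (240, np.float64(1.3)), (246, np.float64(1.3)), (252, np.float64(1.5)), (258, np.float64(1.7)), (264, np.float64(1.9)), (270, np.float64(2.0)), (276, np.float64(1.5)), (282, np.float64(1.0)), (288, np.float64(1.3)), (294, np.float64(-1.4)), (300, np.float64(1.1)), (306, np.float64(1.4)), (312, np.float64(1.4)), (318, np.float64(1.4)), (324, np.float64(1.5)), (330, np.float64(1.7)), (336, np.float64(1.8)), (342, np.float64(1.9)), (348, np.float64(1.5)), (354, np.float64(1.4)), (360, np.float64(1.3)), (366, np.float64(1.1)), (372, np.float64(1.0)), (378, np.float64(1.2)), (384, np.float64(1.7))]
```

Emit:
{"method": "drive_tool", "body": {"steps": [{"xyz":[0,-0.02,0],"turn":0,"gripper":-0.1},{"xyz":[0,-0.06,0],"turn":0,"gripper":-0.1},{"xyz":[0,-0.1,0],"turn":0,"gripper":-0.1},{"xyz":[0,-0.14,0],"turn":0,"gripper":-0.1},{"xyz":[0,-0.18,0],"turn":0,"gripper":-0.1},{"xyz":[0,-0.22,0],"turn":0,"gripper":-0.1},{"xyz":[0,-0.24,0],"turn":0,"gripper":-0.1},{"xyz":[0,-0.25,0],"turn":0,"gripper":-0.1},{"xyz":[0,-0.25,0],"turn":0,"gripper":-0.1},{"xyz":[0,-0.25,0],"turn":0,"gripper":-0.1}]}}

```text
time: 33.95
ee_pos: [533.4, -219.1, 298.9]
tool_rot: [0.025, 3.141, 0.001]
ft_force: [0.8, 0.4, 0.3]
opening: 47.1
grasp_force: 0.0
```

```bash
python3 - <<'E'
from h import *
t=grab_frame("side");np.save("s12.npy",t["pixels"]);M=np.linalg.inv(t["T"])
def pr(p):q=M[:3,:3]@np.array(p,float)+M[:3,3];return np.array([t["cx"]+t["fx"]*q[0]/q[2],t["cy"]+t["fy"]*q[1]/q[2]])
def run(img,c,ang,zb,name):
    g=cv2.GaussianBlur(img,(3,3),0).astype(float).sum(2);a=np.radians(ang);u=np.array([np.cos(a),np.sin(a)]);n=np.array([-u[1],u[0]])
    res=[]
    for s in(-70,-60,-50,50,60,70):     # along the pan's long left side
        p=np.array(c)+u*s+n*54
        A,B=pr((*p,zb+65)),pr((*p,zb+58)); col=int(round(A[0])); r0=int(A[1])-8
        d=np.diff(g[r0:r0+18,col]);k=1+int(np.argmin(d[1:-1]));x,y,z=d[k-1:k+2];r=r0+k+.5+.5*(x-z)/(x-2*y+z+1e-9)
        res.append((s,round(r-A[1],2),"mm %.1f"%((r-A[1])/(B[1]-A[1])*-7)))
    print(name,res)
i0=cv2.imread("pics/side0.png")[:,:,::-1]
run(i0,(499,332),5.4,0,"table"); run(np.load("s10.npy"),(541.3,29),-1.06,54,"before release"); run(t["pixels"],(541.3,29),-1.06,54,"now")
# bar seen from the top camera: its top edges inside the rear bay side, and well rim
tp=grab_frame("top");g=cv2.GaussianBlur(tp["pixels"],(3,3),0).astype(int).sum(2);Mt=np.linalg.inv(tp["T"])
def pt(p):q=Mt[:3,:3]@np.array(p,float)+Mt[:3,3];return np.round([tp["cx"]+tp["fx"]*q[0]/q[2],tp["cy"]+tp["fy"]*q[1]/q[2]],1)
print("bar ends top px",pt((637,152,112)),pt((633,-97,112)))
for c in(268,275,310,355,362):print(c,g[170:205,c].tolist())
print(read_state()["ee_pos"],read_state()["ft_force"])
E
```

```text
table [(-70, np.float64(-1.23), 'mm 3.0'), (-60, np.float64(-1.21), 'mm 2.9'), (-50, np.float64(-1.06), 'mm 2.5'), (50, np.float64(-1.1), 'mm 2.6'), (60, np.float64(-1.39), 'mm 3.3'), (70, np.float64(-1.01), 'mm 2.4')]
before release [(-70, np.float64(-0.18), 'mm 0.5'), (-60, np.float64(-0.25), 'mm 0.7'), (-50, np.float64(-0.38), 'mm 1.0'), (50, np.float64(0.33), 'mm -0.9'), (60, np.float64(0.25), 'mm -0.7'), (70, np.float64(0.14), 'mm -0.4')]
now [(-70, np.float64(0.36), 'mm -1.0'), (-60, np.float64(0.42), 'mm -1.1'), (-50, np.float64(3.24), 'mm -8.8'), (50, np.float64(0.18), 'mm -0.5'), (60, np.float64(0.12), 'mm -0.3'), (70, np.float64(0.09), 'mm -0.2')]
bar ends top px [266.7 187.4] [362.4 189.1]
268 [429, 430, 431, 431, 431, 434, 435, 435, 436, 426, 392, 342, 329, 378, 448, 485, 482, 469, 468, 480, 477, 426, 349, 314, 343, 396, 430, 440, 440, 439, 440, 441, 442, 442, 439]
275 [196, 196, 196, 196, 198, 197, 198, 202, 202, 200, 201, 205, 238, 313, 407, 472, 495, 496, 495, 494, 485, 442, 359, 272, 224, 214, 217, 219, 221, 222, 222, 223, 223, 223, 223]
310 [424, 424, 422, 422, 423, 424, 422, 423, 425, 425, 422, 421, 421, 426, 442, 463, 471, 471, 470, 460, 426, 386, 384, 417, 439, 443, 440, 434, 427, 422, 420, 420, 422, 422, 417]
355 [312, 312, 313, 314, 313, 307, 300, 296, 299, 300, 299, 297, 291, 289, 309, 363, 425, 448, 429, 400, 399, 428, 444, 404, 318, 256, 248, 269, 292, 306, 310, 314, 316, 315, 315]
362 [402, 389, 382, 381, 381, 381, 380, 377, 377, 379, 381, 379, 365, 338, 320, 316, 324, 335, 339, 336, 327, 321, 318, 313, 312, 320, 336, 351, 363, 371, 374, 377, 379, 379, 382]
[ 533.34509015 -219.54552466  298.85249485] [-1.16140542 -0.54376017  0.02814295]
```

```bash
python3 -c "
from workcell import *
print(hand_in())"
```

```text
the job is handed in; nothing more can be done
None
```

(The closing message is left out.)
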